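# Refit the movement in the clock case and latch the glazed door

## Task

Put the brass clock movement back into the open clock case: stand it upright in the middle of the pale seatboard, squarely, with its dial facing out of the door opening, and let go of it. Then push the glazed door shut until its sprung tongue snaps in behind the brass keeper, so that it stays latched. Push only on the wooden frame of the door, never on its glass, and leave the oil jar, the tin and the screwdriver where they are.

Things in the scene. Friction and masses are not known exactly. Their poses are not given: they have to be found in the camera images.
- case: Fixed clock case: dark wood frame 236 wide (y), 170 deep (x), 305 high, solid glass on sides, back and top. Origin: centre of underside; x from open front to back, y left as seen from the front, z up. Front plane x=-85; opening 200 wide, from floor z=30 to lintel z=285; roof to z=305, so the seat is reached only leaning, from the front. A foot 14 high sticks out 16 in front, 12 at the sides.
- seat (a point): Centre of the top face of the pale wooden seatboard in the case: 66 deep, 76 wide, its top 45 above the bench and 15 above the case floor, its centre 55 behind the front plane. Axes as the case.
- movement_center (a point): Centre of the loose movement: a closed brass box 50 wide (y), 44 deep (x), 76 high (z), about 0.45 kg, standing on the bench at the start with its dial roughly towards the robot. Its -x side is the front. Gripped across its 50 mm width.
- dial (a point): Centre of the round white dial (47 across) on the movement's front: 23.5 in front of the movement's centre, 8 above it.
- door (a joint): Opening angle of the glazed front door, rad: 0 shut, grows as it swings out to the robot, up to 2.1. It stays where it is left. Door 200 wide, 250 high, 18 thick; lower edge 33 and upper edge 283 above the bench. Dark wood frame 35 wide all round; the glass is set back 9 from the frame's outer face.
- door_hinge (a point): Top of the upright hinge axis, in the middle of the door's thickness, on the left as seen from the front: 11 in front of the case's front plane, 100 left of its middle, 283 above the bench. Turns with the door: its -x is the door's outward normal, its -y runs along the door from hinge to free edge, z up.
- door_corner (a point): Place to push: on the outer face of the door's wooden frame in the top rail, near the free edge; 165 from the hinge axis, 17.5 below the door's upper edge. Axes as door_hinge.
- pane: Glass of the door, 130 wide, 180 high, 4 thick. It must not be pushed. Origin on the hinge axis at the door's lower edge; the glass runs from 35 to 165 from the hinge axis and from 35 to 215 above that edge.
- tongue (a joint): Retraction of the sprung latch tongue in the door's edge, m: 0 fully out, at most 0.012. Spring 2 N when out, 5 N at 8 mm. It meets the keeper at a door angle of about 0.057, is pushed in about 5 mm by its slope (some 8 N of push at door_corner) and snaps out just before the door is shut; then the door cannot be pulled open.
- tongue_tip (a point): Tip of the steel tongue: 10 beyond the door's free edge, 12 in front of the door's face, 165 above the bench, beside a brass latch box (30 wide, 32 high, 14 thick) on the door's face. The brass keeper stands on the case's front just beyond the free edge at the same height, 39 out from the front plane.
- oil_jar: Bystander: small amber jar with black cap, 40 across, 55 high, loose; origin under its centre.
- parts_tin: Bystander: flat round aluminium tin, 60 across, 28 high, loose; origin under its centre.
- screwdriver: Bystander: screwdriver 160 long, lying on the bench, loose; origin near its middle.
Not all that is in view belongs to the job. Several things look just like the part that bears movement_center: the one meant starts nearest to the robot's base.

How it is judged:
On the way, in this order (a step that is already met when the one before it is completed fails the run):
1. the movement stands on the seatboard, dial out, and is let go, while the door is still open (horizontal distance between movement_center and seat below 0.014 m and z of movement_center in the frame of seat between 0.034 and 0.042 m and angle between movement_center's own z axis and vertical below 0.1 rad and angle between the x axis of movement_center and the x axis of case, either way round below 0.2 rad and x of dial in the frame of seat below 0 m and contact force between the fingers and movement below 0.3 N and value of joint door above 0.3 rad), for 0.2 s.
2. the door is shut and its tongue has snapped out behind the keeper (value of joint door below 0.02 rad and value of joint tongue below 0.002 m), for 0.2 s.
At the end, for the whole second after the job is handed in: The movement stands at rest on the seatboard, its centre within 14 mm of the seatboard's centre line, upright within 0.1 rad and square to the case within 0.2 rad, dial towards the door; the door is shut (within 0.02 rad) with the tongue out again (within 2 mm) behind the keeper (all of step 2 and horizontal distance between movement_center and seat below 0.014 m and z of movement_center in the frame of seat between 0.034 and 0.042 m and angle between movement_center's own z axis and vertical below 0.1 rad and angle between the x axis of movement_center and the x axis of case, either way round below 0.2 rad and x of dial in the frame of seat below 0 m and linear speed of movement below 0.02 m/s); the robot touches nothing.
It fails at once if the robot pushes on the door's glass (more than 2 N) (contact force between any of the fingers, the arm and pane above 2 N).
It fails at once if a bystander is moved by more than 30 mm (distance of any of oil_jar, parts_tin, screwdriver from where it was at the start of the episode above 0.03 m).
It also fails if it takes over 70 s, if anything falls off the work surface, if the arm or the gripper's body presses on something with over 40 N, if the wrist force passes 120 N, or if a joint passes its speed limit or range.

## Robot

A 6-joint arm with a two-finger parallel gripper is mounted at the origin on the work surface. World frame = base frame: x ahead of the robot, y to its left, z up, the work surface at z = 0. Lengths are in m, angles in rad, forces in N, time in s.
With the tool pointing down it reaches from about 0.25 to 0.725 m from the base axis. Payload 4 kg.
Tool frame: the origin (TCP) lies at the very end of the fingers, on their centre line; the grasp point (between the pads) lies 19 mm behind it (bot.pinch_z is the distance from the TCP to the grasp point, in m); z points along the fingers, x is the direction in which the jaws open and shut, and the axes are right-handed (so a half turn about z gives the same grasp; the last joint's range is limited). The gripper opens to 85 mm and grips with 20 to 120 N. Pads are 22 mm wide; open, the fingers measure 114 mm over their backs; the gripper's body (76 mm by 85 mm) begins 54 mm behind the grasp point. The pads swing forward as they close: fully open they stand 13 mm farther back than shut.
Start: joints at [-1.252, 0.241, 0.005, 1.335, 0, 1.571], TCP at [0.157, -0.475, 0.231] pointing down, gripper open.
Joint ranges: [-2.72, 2.72], [-1.05, 1.87], [-1.09, 1.28], [-1.99, 2.15], [-1.42, 1.44], [-3.14, 3.14]. Speed limits (rad/s): [2.79, 2.79, 3.14, 3.14, 3.14, 3.14].

## Interface

Orientations are given as a unit quaternion [x, y, z, w].
In Python, from workcell import bot gives the robot as it stands. The module is installed in compiled form; this text tells all that it offers.
- The arm moves only by the shell command python3 -m inch 'ROWS'. ROWS is JSON, a list of rows, each a list of 7 numbers: the shift along the tool's x, y, z scaled (see below), then the turn, a rotation vector about the tool's x, y, z scaled (see below), then the gripper command: -1 is fully open, 1 is shut, values between are in proportion. In form: [[x, y, z, wx, wy, wz, gripper], ...]. A call has exactly 8 rows; each row shifts and turns the commanded pose from where the row before left it, along the tool's axes as they then stand; what a row does not reach is not made up. The controller multiplies each number of a shift by 2.5 cm and each number of a turn by 180 degrees. A row lasts 1/10 s, in which the tool goes at most 50 mm and 8.59 degrees, less where a joint would pass 70% of its speed; a pose out of reach is approached as far as the arm can. A call with a number of a shift or a turn outside -1 to 1 is refused whole. A call with a gripper value outside its range is refused whole. The fingers move at their own pace and stop on an object; the grip force is fixed at half the most. Time passes only in rows, so rows that do not move let the fingers close, or fill a call up. It gives the time, the measured TCP pose, the force and the opening at its end, in the units of the state.
- bot.get_obs(): the state, without advancing time (a new reading comes with each control period).
- bot.camera(name): name is "scene" or "top" or "wrist"; returns (picture, depth): 480x640x3 uint8, blue, green, red; 480x640 float32, m along the optical axis (not along the pixel's ray), 0 where there is no reading.
- bot.get_calibration(name): a dict with "vfov" (degrees; the focal length in pixels is half the picture's height over the tangent of half this angle, whatever the lens; pixels are square), "cx", "cy" (the principal point, pixels), "dist_coeffs" ([k1, k2, p1, p2, k3] as OpenCV has them; the pictures are not rectified), "R" (3x3) and "t" (3): a world point X has camera coordinates R X + t. Camera axes: x right, y down, z forward; pixel columns grow to the right and rows downward; lengths in m; the calibration is good to about 2 mm. A picture is of the moment at which its call begins: read the wrist's pose just before it. get_calibration takes no time and is no camera call; for the wrist camera it gives the pose at the moment of the call.
- bot.job_done(): hands the job in, once; it reports no verdict.
The state is a dict: "clock": time; "joint_pos": joint angles; "joint_vel": joint speeds; "tau": joint torques, N m; "eef_pos": TCP position; "tool_rot": TCP orientation; "ft_force": force on the tool from outside, world axes, zero at the start; "ft_torque": the same for the moment, N m; "grip_width": finger opening in m.
Only numpy, scipy, OpenCV 4.12 (cv2) and the standard library are available. Lean on these libraries where they do the work, as an engineer would, in place of code of your own. Each camera call takes 0.05 s, during which the arm holds its last target.

## Working session

There is one attempt and no reset: what is moved stays moved. The work goes in short steps, Python scripts to look and compute and a shell command to move; the robot and the scene stay as the last step left them, time stands still between calls to the robot, and variables do not carry over. Pictures are saved under pics/ and viewed, and the job is handed in when it is done.

```bash
ls; mkdir -p pics; cat > h.py <<'E'
import numpy as np, cv2, json
from workcell import bot
def K(c):
    f=240/np.tan(np.radians(c["vfov"])/2); return np.array([[f,0,c["cx"]],[0,f,c["cy"]],[0,0,1.]])
def snap(name,tag):
    c=bot.get_calibration(name); p,d=bot.camera(name)
    cv2.imwrite(f"pics/{tag}.png",p); np.savez(f"pics/{tag}.npz",p=p,d=d,K=K(c),dist=np.array(c["dist_coeffs"],float),R=np.array(c["R"]),t=np.array(c["t"]))
    return load(tag)
def load(tag): return dict(np.load(f"pics/{tag}.npz"))
def cloud(s):
    if 'X' in s: return s['X']
    v,u=np.mgrid[0:480,0:640]; 
    uv=cv2.undistortPoints(np.stack([u,v],-1).reshape(-1,1,2).astype(float),s['K'],s['dist']).reshape(-1,2)
    z=s['d'].reshape(-1).astype(float); P=np.c_[uv*z[:,None],z]
    X=(P-s['t'])@s['R']; X[z==0]=np.nan
    s['X']=X.reshape(480,640,3); return s['X']
def proj(s,X):
    r,_=cv2.Rodrigues(s['R']); return cv2.projectPoints(np.atleast_2d(np.array(X,float)),r,s['t'].reshape(3,1),s['K'],s['dist'])[0].reshape(-1,2)
E
python3 - <<'E'
from h import *
o=bot.get_obs(); print(o)
for n in("scene","top","wrist"): 
    s=snap(n,n+"0"); print(n,s['K'][0,0],s['dist'],(-s['R'].T@s['t']),s['R'][2])
E
```

```text
pics
{'clock': 0.0, 'joint_pos': array([-1.25198958e+00,  2.41426869e-01,  3.70374229e-03,  1.33518706e+00,
       -1.73204464e-05,  1.57080142e+00]), 'joint_vel': array([ 0.00073372,  0.00017924,  0.00163331, -0.00191088,  0.00094992,
       -0.00040525]), 'tau': array([-1.39629587e-04, -3.72317255e+01,  2.52408028e+01,  1.70570507e-02,
       -5.41043323e-05,  3.49292158e-06]), 'eef_pos': array([ 0.15651206, -0.47420144,  0.2303982 ]), 'tool_rot': array([ 8.10378731e-01, -5.85905449e-01, -8.61592375e-04, -6.12239766e-04]), 'ft_force': array([-0.33106658, -0.81666097, -0.27191071]), 'ft_torque': array([-0.03746109, -0.00483172,  0.00593171]), 'grip_width': 0.08557187928642734}
scene 458.02503973269415 [-0.09789439  0.          0.          0.          0.        ] [0.42852339 0.10680779 1.10571893] [ 0.14415364 -0.29971554 -0.94307493]
top 444.249417212756 [0.03423714 0.         0.         0.         0.        ] [ 0.41122409 -0.19100037  0.99803138] [ 0.18899726  0.03461938 -0.98136718]
wrist 395.18026131523624 [-0.01864179  0.          0.          0.          0.        ] [ 0.21913411 -0.45395318  0.37256067] [-0.24888372 -0.07942882 -0.96527092]
```

View pics/scene0.png

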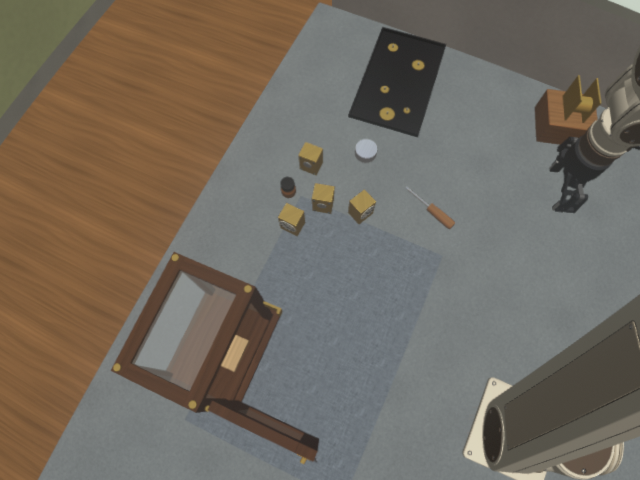

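View pics/top0.png

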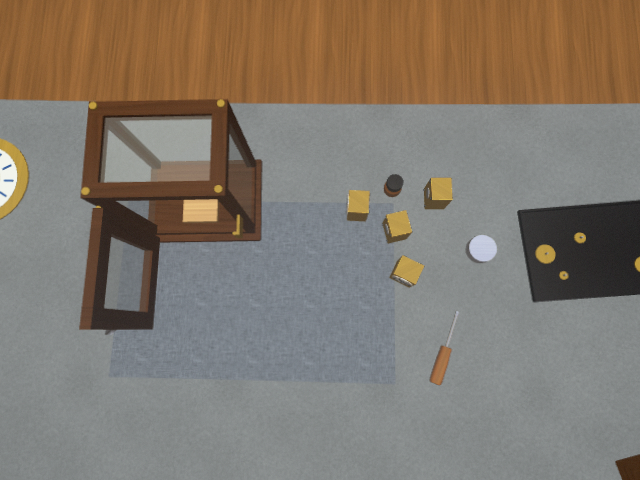

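View pics/wrist0.png

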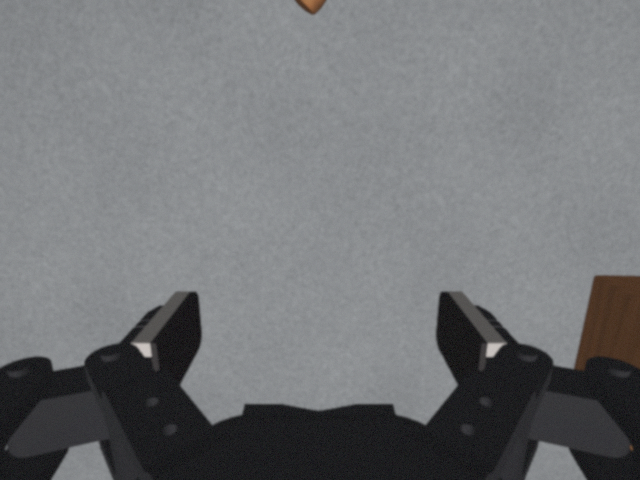

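The scene view shows four look-alike brass boxes at (311,157), (323,197), (362,206) and (291,218). In the top view they are at (440,192), (398,225), (407,271) and (358,205). The jar is at top (394,185), the tin at (482,248) and the screwdriver at (445,350). The case is upper left, with its door open about 90° and the seatboard at (200,210). Next I'll measure the boxes and check which is nearest the base.

```bash
python3 - <<'E'
from h import *
s=load("top0");X=cloud(s)
hsv=cv2.cvtColor(s['p'],cv2.COLOR_BGR2HSV)
for n,(u,v) in dict(A=(358,202),B=(398,222),C=(440,187),D=(408,268),jar=(394,183),tin=(482,248),seat=(200,212),drv=(445,350),roofFR=(218,189)).items():
    x=X[v,u]; print(n,x.round(3),np.hypot(*x[:2]).round(3))
# top faces of boxes
def top(s,u,v,z0=.069,z1=.083,r=30):
    X=cloud(s); m=(X[...,2]>z0)&(X[...,2]<z1)
    m2=np.zeros_like(m);m2[v-r:v+r,u-r:u+r]=m[v-r:v+r,u-r:u+r]
    P=X[m2]; rr=cv2.minAreaRect(P[:,:2].astype(np.float32)*1000); return len(P),rr,P[:,2].mean()
for u,v in((358,202),(398,222),(440,187),(408,268)): print(top(s,u,v,r=20))
s=load("scene0")
for u,v in((311,157),(323,197),(362,206),(291,218)): print('scene',top(s,u,v,r=22))
for t,(u,v) in dict(top0=(408,268),scene0=(362,206)).items():
    p=load(t)['p'];c=p[v-30:v+30,u-40:u+40]; cv2.imwrite(f"pics/crop_{t}.png",cv2.resize(c,None,fx=6,fy=6,interpolation=cv2.INTER_CUBIC))
a=[cv2.imread(f"pics/crop_{t}.png") for t in("top0","scene0")]; cv2.imwrite("pics/crops.png",cv2.resize(np.hstack(a),None,fx=.8,fy=.8))
E
```

```text
A [ 0.679 -0.244  0.077] 0.721
B [ 0.636 -0.328  0.078] 0.716
C [ 0.714 -0.419  0.077] 0.828
D [ 0.538 -0.348  0.078] 0.641
jar [ 0.73  -0.324  0.055] 0.798
tin [ 0.592 -0.516  0.032] 0.785
seat [0.66  0.105 0.045] 0.668
drv [ 0.373 -0.432  0.022] 0.571
roofFR [ 0.629 -0.004  0.311] 0.629
(485, ((681.1332397460938, -245.349853515625), (45.30699157714844, 51.35496520996094), 89.86872100830078), np.float64(0.07657847179420556))
(499, ((633.9630737304688, -329.603515625), (50.39845275878906, 45.55975341796875), 15.065814018249512), np.float64(0.07657931718596926))
(493, ((710.7122192382812, -419.7375793457031), (49.907527923583984, 45.90186309814453), 1.5173488855361938), np.float64(0.07626873906796938))
(529, ((536.8255615234375, -349.7683410644531), (50.02484130859375, 47.11924362182617), 65.51602172851562), np.float64(0.07674961298826706))
scene (324, ((713.22509765625, -422.7737121582031), (52.52043914794922, 46.41954040527344), 1.4019209146499634), np.float64(0.07559169913190375))
scene (361, ((635.1608276367188, -304.5778503417969), (57.114994049072266, 105.40351104736328), 1.3101404905319214), np.float64(0.07552023450791297))
scene (354, ((536.4641723632812, -350.3865966796875), (50.47734451293945, 46.07661056518555), 65.84808349609375), np.float64(0.07541571705679753))
scene (368, ((680.6165161132812, -268.29705810546875), (89.82637023925781, 52.6822395324707), 85.03129577636719), np.float64(0.07527655626199838))
```

View pics/crops.png

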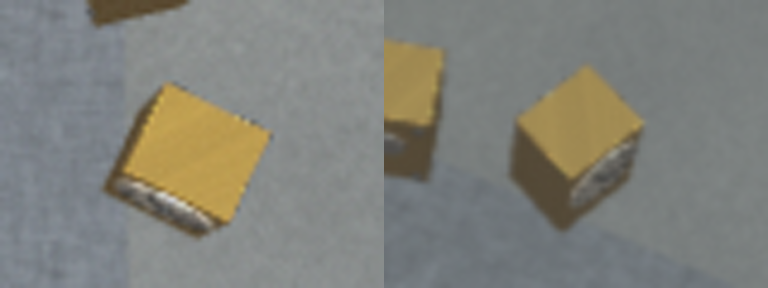

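All four tops sit at z≈0.076, as a 76 mm box should, and measure about 50×45. D, at top (408,268), has its centre at (0.537,-0.350), 0.641 m from the base. It's the nearest (next are 0.716, 0.721 and 0.828), and the crop shows its dial on the robot side. So D is the movement. Next: the case, the seat and the door.

```bash
python3 - <<'E'
from h import *
for t in("top0","scene0"):
    s=load(t);X=cloud(s);x,y,z=X[...,0],X[...,1],X[...,2]
    reg=(x>.3)&(x<.95)&(y>-.08)&(y<.32)
    m=reg&(z>.297)&(z<.318); P=X[m]; print(t,'roof',len(P),cv2.minAreaRect((P[:,:2]*1000).astype(np.float32)),P[:,2].mean())
    m=reg&(z>.040)&(z<.050); 
    P=X[m];print('z45',len(P),cv2.minAreaRect((P[:,:2]*1000).astype(np.float32)),np.median(P,0))
    m=reg&(z>.272)&(z<.292)&(x<.62); P=X[m]; print('door top',len(P),cv2.minAreaRect((P[:,:2]*1000).astype(np.float32)),P[:,2].mean())
    c=s['p']; hsv=cv2.cvtColor(c,cv2.COLOR_BGR2HSV); print('seatcol', hsv[212,200] if t=="top0" else hsv[352,236])
E
```

```text
top0 roof 13080 ((701.918212890625, 107.6622314453125), (172.05076599121094, 239.3098907470703), 2.0383059978485107) 0.3024057974233377
z45 1091 ((594.9576416015625, 99.23129272460938), (379.2152099609375, 229.06227111816406), 1.7434718608856201) [0.6585089  0.11266953 0.04566045]
door top 1964 ((511.54296875, 110.92147827148438), (212.789306640625, 219.96432495117188), 1.5417349338531494) 0.2827789806228706
seatcol [ 18 113 225]
scene0 roof 8808 ((702.7371826171875, 104.88092041015625), (173.18455505371094, 236.6013641357422), 1.9480624198913574) 0.3022981708233362
z45 558 ((547.3785400390625, 91.44276428222656), (261.9332275390625, 219.1537628173828), 4.798819541931152) [0.6541344  0.10497474 0.04423106]
door top 1505 ((514.8785400390625, 100.77392578125), (211.36448669433594, 225.25814819335938), 3.0172266960144043) 0.2823205737286177
seatcol [ 18  96 181]
```

```bash
cat >> h.py <<'E'
yaw=np.radians(2.0); Rc=np.array([[np.cos(yaw),-np.sin(yaw),0],[np.sin(yaw),np.cos(yaw),0],[0,0,1]]); C0=np.array([.7023,.1063,0])
def case(p): return C0+Rc@np.array(p,float)
def incase(X): return (X-C0)@Rc
E
python3 - <<'E'
from h import *
print('seat',case([-.03,0,.045]),'hinge',case([-.096,.1,.283]))
for t in("top0","scene0"):
    s=load(t);X=incase(cloud(s));x,y,z=X[...,0],X[...,1],X[...,2]
    hsv=cv2.cvtColor(s['p'],cv2.COLOR_BGR2HSV)
    m=(x<-.0)&(x>-.085)&(abs(y)<.08)&(z>.041)&(z<.052)&(hsv[...,2]>150)&(hsv[...,1]>60)
    P=X[m]; print(t,'seat in case',len(P),P.min(0).round(3),P.max(0).round(3))
    m=(x<-.105)&(x>-.34)&(y>0.02)&(z>.276)&(z<.290); 
    P=X[m]; print('doortop',len(P),P[:,2].mean()); 
    vx,vy,x0,y0=cv2.fitLine(P[:,:2].astype(np.float32),cv2.DIST_HUBER,0,.001,.001).ravel()
    print(vx,vy,x0,y0,'angle(from -y)',np.arctan2(-vx,-vy) if vx<0 else np.arctan2(vx,vy), P.min(0),P.max(0))
    print(cv2.minAreaRect((P[:,:2]*1000).astype(np.float32)))
E
```

```text
seat [0.67231828 0.10525302 0.045     ] hinge [0.60286853 0.20288873 0.283     ]
top0 seat in case 744 [-0.064 -0.039  0.041] [-0.013  0.04   0.051]
doortop 1590 0.2832048774220621
0.99977577 -0.021176528 -0.20476598 0.10122665 angle(from -y) 1.5919745 [-0.29619219  0.09084377  0.27611634] [-0.10538421  0.11520119  0.28824176]
((-200.61717224121094, 102.48786163330078), (21.527814865112305, 190.9060821533203), 88.5976333618164)
scene0 seat in case 445 [-0.063 -0.039  0.041] [-0.03   0.036  0.05 ]
doortop 1278 0.28203989899386894
0.9998176 -0.019097174 -0.20191668 0.10060285 angle(from -y) 1.5898947 [-0.29504675  0.09024505  0.27607773] [-0.10507375  0.11177211  0.2862924 ]
((-200.1381378173828, 100.7119369506836), (19.062789916992188, 190.16928100585938), 88.74608612060547)
```

The seat's front edge and sides match the case model to about 1 mm, and the door stands at about 1.59 rad. Next I'll work out the leaning grasp pose.

```bash
cat >> h.py <<'E'
from scipy.spatial.transform import Rotation as Ro
def toolR(az,lean,flip):
    "z along az, leaning 'lean' from straight down; x horizontal. flip=+1: tool x = +left of az"
    a=np.radians(az);L=np.radians(lean); h=np.array([np.cos(a),np.sin(a),0])
    z=np.sin(L)*h+np.array([0,0,-np.cos(L)]); x=flip*np.array([-np.sin(a),np.cos(a),0]); return np.c_[x,np.cross(z,x),z]
def cur():
    o=bot.get_obs(); return o['eef_pos'],Ro.from_quat(o['tool_rot']).as_matrix(),o
def need(p1,R1,p0=None,R0=None):
    if p0 is None: p0,R0,_=cur()
    rv=Ro.from_matrix(R0.T@R1).as_rotvec()
    print('turn total(units)',(rv/np.pi).round(4),'deg',np.degrees(np.linalg.norm(rv)).round(1),'rows',np.degrees(np.linalg.norm(rv))/8.59)
    d=p1-p0; print('world d',d.round(4),'shift units in OLD tool',(R0.T@d/.025).round(3),'in NEW tool',(R1.T@d/.025).round(3))
E
python3 - <<'E'
from h import *
p,R,o=cur(); print(R.round(3)); s=load("wrist0"); cp=-s['R'].T@s['t']; print('cam in tool',R.T@(cp-p), 'cam axes in tool',(R.T@s['R'].T).round(2))
D=np.array([.5367,-.350,.048]); 
for f in(1,-1):
  Rg=toolR(-24.5,47,f); g=D+Rg[:,2]*.019; pre=g-Rg[:,2]*.12; print(f,'cam dir y',(Rg@(R.T@(cp-p))).round(3),'grasp TCP',g,'pre',pre); need(pre,Rg)
E
```

```text
[[ 0.313 -0.95  -0.001]
 [-0.95  -0.313  0.002]
 [-0.002  0.    -1.   ]]
cam in tool [-1.02464410e-05 -6.58264801e-02 -1.41958618e-01] cam axes in tool [[ 1.   -0.   -0.  ]
 [ 0.    0.97  0.26]
 [ 0.   -0.26  0.97]]
1 cam dir y [-0.135  0.062  0.049] grasp TCP [ 0.54934457 -0.35576246  0.03504203] pre [ 0.46948414 -0.31936797  0.11688183]
turn total(units) [-0.1214  0.3087 -0.7094] deg 141.0 rows 16.411246896133957
world d [ 0.3129  0.155  -0.1137] shift units in OLD tool [ -1.958 -13.83    4.552] in NEW tool [10.833  2.688  9.552]
-1 cam dir y [-0.054  0.024  0.145] grasp TCP [ 0.54934457 -0.35576246  0.03504203] pre [ 0.46948414 -0.31936797  0.11688183]
turn total(units) [0.2488 0.0978 0.2237] deg 62.7 rows 7.3037930389379975
world d [ 0.3129  0.155  -0.1137] shift units in OLD tool [ -1.958 -13.83    4.552] in NEW tool [-10.833  -2.688   9.552]
```

```bash
python3 - <<'E'
from h import *
D=np.array([.5367,-.350,.048]); 
Rg=toolR(-24.5,55,-1); g=D+Rg[:,2]*.019; pre=g-Rg[:,2]*.12; print('grasp TCP',g,'pre',pre); need(pre,Rg)
E
```

```text
grasp TCP [ 0.55086254 -0.35645424  0.03710205] pre [ 0.46141494 -0.31569062  0.10593122]
turn total(units) [0.291  0.1143 0.2185] deg 68.7 rows 7.992487023687199
world d [ 0.3049  0.1587 -0.1247] shift units in OLD tool [ -2.198 -13.569   4.99 ] in NEW tool [-10.833  -0.77    9.794]
```

```bash
python3 -m inch '[[0,0,0,0.036,0.0142,0.027,-1],[0,0,0,0.036,0.0142,0.027,-1],[0,0,0,0.036,0.0142,0.027,-1],[0,0,0,0.036,0.0142,0.027,-1],[0,0,0,0.036,0.0142,0.027,-1],[0,0,0,0.036,0.0142,0.027,-1],[0,0,0,0.036,0.0142,0.027,-1],[0,0,0,0.036,0.0142,0.027,-1]]'
cat > n.py <<'E'
from h import *
D=np.array([.5367,-.350,.048]); 
Rg=toolR(-24.5,55,-1); g=D+Rg[:,2]*.019; pre=g-Rg[:,2]*.12
need(pre,Rg); p,R,o=cur(); print(p.round(4),o['clock'])
E
python3 n.py
```

```text
clock: 0.95
eef_pos: [0.1561, -0.475, 0.2317]
tool_rot: [-0.482, 0.745, -0.388, 0.248]
ft_force: [0.6, -0.4, -0.7]
grip_width: 0.0855
turn total(units) [ 0.0011 -0.0001  0.0019] deg 0.4 rows 0.04598266582630278
world d [ 0.3053  0.1593 -0.1258] shift units in OLD tool [-10.863  -0.837   9.818] in NEW tool [-10.864  -0.738   9.824]
[ 0.1561 -0.475   0.2317] 0.95
```

```bash
python3 -m inch '[[-0.5,-0.1,0.4,0,0,0,-1],[-0.9,-0.1,0.7,0,0,0,-1],[-0.9,-0.1,0.7,0,0,0,-1],[-0.9,-0.1,0.7,0,0,0,-1],[-0.9,-0.1,0.7,0,0,0,-1],[-0.9,-0.1,0.7,0,0,0,-1],[-0.9,-0.1,0.7,0,0,0,-1],[-0.9,-0.1,0.7,0,0,0,-1]]'
python3 n.py
```

```text
clock: 1.75
eef_pos: [0.3357, -0.368, 0.1695]
tool_rot: [-0.484, 0.745, -0.386, 0.247]
ft_force: [-0.5, 0.1, -0.3]
grip_width: 0.0852
turn total(units) [0.0024 0.0005 0.0028] deg 0.7 rows 0.07859203676144227
world d [ 0.1257  0.0523 -0.0636] shift units in OLD tool [-3.979 -0.114  4.503] in NEW tool [-3.988 -0.045  4.497]
[ 0.3357 -0.368   0.1695] 1.75
```

```bash
python3 -m inch '[[-0.9,0,0.9,0,0,0,-1],[-0.9,0,0.9,0,0,0,-1],[-0.9,0,0.9,0,0,0,-1],[-0.9,0,0.9,0,0,0,-1],[-0.5,0,0.9,0,0,0,-1],[0,0,0,0,0,0,-1],[0,0,0,0,0,0,-1],[0,0,0,0,0,0,-1]]'
python3 n.py; python3 -c "
from h import *
snap('wrist','w1')"
```

```text
clock: 2.55
eef_pos: [0.4597, -0.3133, 0.1041]
tool_rot: [-0.484, 0.745, -0.386, 0.247]
ft_force: [0.2, -0.7, -0.4]
grip_width: 0.0853
turn total(units) [0.0025 0.0004 0.0028] deg 0.7 rows 0.07922983728377565
world d [ 0.0017 -0.0024  0.0019] shift units in OLD tool [ 0.061 -0.12   0.04 ] in NEW tool [ 0.059 -0.121  0.041]
[ 0.4597 -0.3133  0.1041] 2.55
```

View pics/w1.png

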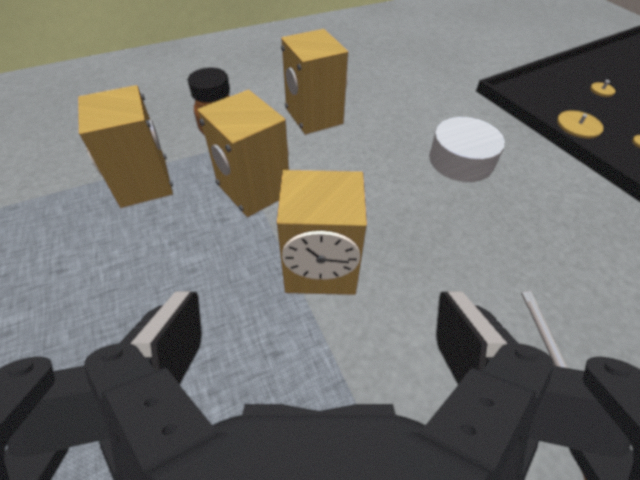

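The wrist view has the movement centred between the pads at (321,235), square on with its dial facing the robot. Going in.

```bash
python3 -m inch '[[0.03,-0.06,0.7,0,0,0,-1],[0.03,-0.06,0.8,0,0,0,-1],[0,0,0.8,0,0,0,-1],[0,0,0.8,0,0,0,-1],[0,0,0.8,0,0,0,-1],[0,0,0.6,0,0,0,-1],[0,0,0.3,0,0,0,-1],[0,0,0,0,0,0,-1]]'
python3 -c "
from h import *
D=np.array([.5367,-.350,.048]); 
Rg=toolR(-24.5,55,-1); g=D+Rg[:,2]*.019; need(g,Rg)
s=snap('wrist','w2')"
```

```text
clock: 3.4
eef_pos: [0.5503, -0.3564, 0.037]
tool_rot: [-0.484, 0.745, -0.387, 0.247]
ft_force: [0.4, 0.4, -0.6]
grip_width: 0.0854
turn total(units) [0.0023 0.0003 0.0028] deg 0.6 rows 0.07521391299968186
world d [ 0.0005 -0.0001  0.0001] shift units in OLD tool [-0.006 -0.014  0.015] in NEW tool [-0.006 -0.014  0.015]
```

View pics/w2.png

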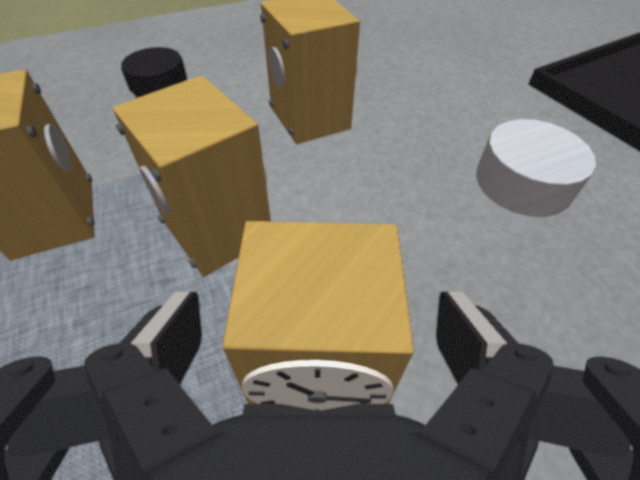

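The pads straddle the box evenly, with its top face spanning columns 230–410. Closing.

```bash
python3 -m inch '[[0,0,0,0,0,0,1],[0,0,0,0,0,0,1],[0,0,0,0,0,0,1],[0,0,0,0,0,0,1],[0,0,0,0,0,0,1],[0,0,0,0,0,0,1],[0,0,0,0,0,0,1],[0,0,0,0,0,0,1]]'
```

```text
clock: 4.25
eef_pos: [0.5502, -0.3557, 0.0375]
tool_rot: [-0.484, 0.745, -0.387, 0.247]
ft_force: [-4.8, 0.3, 6.4]
grip_width: 0.0495
```

```bash
python3 -m inch '[[0,-0.2,-0.14,0,0,0,1],[0,-0.4,-0.28,0,0,0,1],[0,-0.5,-0.35,0,0,0,1],[0,-0.6,-0.42,0,0,0,1],[0,-0.6,-0.42,0,0,0,1],[0,-0.6,-0.42,0,0,0,1],[0,-0.4,-0.28,0,0,0,1],[0,0,0,0,0,0,1]]'
python3 - <<'E'
from h import *
s=snap('wrist','w3')
# placement: measured grip => movement bottom was at z=0 when TCP z .0375, center at D
p,R,o=cur()
yawm=2.0
Rg=toolR(-24.5,55,-1); off=Rg.T@(np.array([.5367,-.350,0])-np.array([.5502,-.3557,.0375])); print('base centre in tool',off)
Rp=toolR(2,55,-1)
tgt=case([-.03,0,.0455])-Rp@off; print('place TCP',tgt)
pre=tgt+Rc@np.array([-.20,0,.025]); print('pre',pre); need(pre,Rp)
E
```

```text
clock: 5.05
eef_pos: [0.5515, -0.3548, 0.1385]
tool_rot: [-0.485, 0.745, -0.386, 0.247]
ft_force: [1.3, 0.4, -3.9]
grip_width: 0.0494
base centre in tool [0.00041158 0.03912008 0.00950999]
place TCP [0.68694322 0.10617556 0.083     ]
pre [0.48706505 0.09919566 0.108     ]
turn total(units) [ 0.0033 -0.1194 -0.0821] deg 26.1 rows 3.0364332368084206
world d [-0.0639  0.4537 -0.0291] shift units in OLD tool [-15.532   6.526  -7.302] in NEW tool [-18.224   2.053  -0.906]
```

View pics/w3.png

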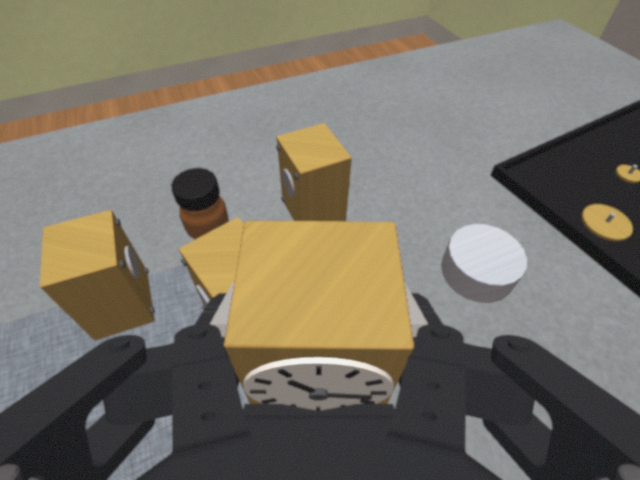

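The movement is held square: 49.4 mm opening, about 4 N of weight, and the same place in the picture as before. Now I'll turn it and carry it across.

```bash
python3 -m inch '[[0,0,0,0.001,-0.030,-0.0205,1],[0,0,0,0.001,-0.030,-0.0205,1],[0,0,0,0.001,-0.030,-0.0205,1],[0,0,0,0.001,-0.030,-0.0205,1],[-0.5,0.05,0,0,0,0,1],[-0.9,0.1,0,0,0,0,1],[-0.9,0.1,0,0,0,0,1],[-0.9,0.1,0,0,0,0,1]]'
cat > n2.py <<'E'
from h import *
Rp=toolR(2,55,-1)
off=np.array([.0004,.0391,.0095])
tgt=case([-.03,0,.0455])-Rp@off
pre=tgt+Rc@np.array([-.20,0,.025])
if __name__=="__main__":
    print('PRE');need(pre,Rp);print('TGT+25');need(tgt+[0,0,.025],Rp);print('TGT');need(tgt,Rp); p,R,o=cur(); print(p.round(4),o['ft_force'].round(1),o['clock'],o['joint_pos'].round(2))
E
python3 n2.py
```

```text
clock: 5.9
eef_pos: [0.542, -0.2733, 0.1276]
tool_rot: [0.637, -0.617, 0.32, -0.333]
ft_force: [-1.1, -0.5, -5.9]
grip_width: 0.0496
PRE
turn total(units) [ 0.      0.0005 -0.0009] deg 0.2 rows 0.02071946875224406
world d [-0.055   0.3725 -0.0197] shift units in OLD tool [-14.963   1.648  -0.902] in NEW tool [-14.966   1.607  -0.923]
TGT+25
turn total(units) [ 0.      0.0005 -0.0009] deg 0.2 rows 0.02071946875224406
world d [ 0.1449  0.3794 -0.0197] shift units in OLD tool [-14.966  -2.941   5.651] in NEW tool [-14.966  -2.982   5.63 ]
TGT
turn total(units) [ 0.      0.0005 -0.0009] deg 0.2 rows 0.02071946875224406
world d [ 0.1449  0.3794 -0.0447] shift units in OLD tool [-14.963  -2.122   6.225] in NEW tool [-14.966  -2.163   6.203]
[ 0.542  -0.2733  0.1276] [-1.1 -0.5 -5.9] 5.9 [-0.77  0.29 -0.78 -0.28  0.63  2.61]
```

```bash
python3 -m inch '[[-1,0.1,-0.05,0,0,0,1],[-1,0.1,-0.05,0,0,0,1],[-1,0.1,-0.05,0,0,0,1],[-1,0.1,-0.05,0,0,0,1],[-1,0.1,-0.05,0,0,0,1],[-1,0.1,-0.05,0,0,0,1],[-1,0.1,-0.05,0,0,0,1],[-1,0.1,-0.05,0,0,0,1]]'
python3 n2.py
```

```text
clock: 6.7
eef_pos: [0.5246, -0.0781, 0.1239]
tool_rot: [0.64, -0.616, 0.318, -0.332]
ft_force: [0.4, 0.6, -4.2]
grip_width: 0.0495
PRE
turn total(units) [ 0.0018  0.0013 -0.    ] deg 0.4 rows 0.045507118543378494
world d [-0.0376  0.1773 -0.0159] shift units in OLD tool [-7.144  1.244 -0.628] in NEW tool [-7.141  1.24  -0.663]
TGT+25
turn total(units) [ 0.0018  0.0013 -0.    ] deg 0.4 rows 0.045507118543378494
world d [ 0.1623  0.1843 -0.0159] shift units in OLD tool [-7.117 -3.381  5.9  ] in NEW tool [-7.141 -3.348  5.89 ]
TGT
turn total(units) [ 0.0018  0.0013 -0.    ] deg 0.4 rows 0.045507118543378494
world d [ 0.1623  0.1843 -0.0409] shift units in OLD tool [-7.115 -2.565  6.478] in NEW tool [-7.141 -2.529  6.463]
[ 0.5246 -0.0781  0.1239] [ 0.4  0.6 -4.2] 6.7 [-0.31  0.15 -1.09 -0.6   0.28  2.94]
```

```bash
python3 -c "
from h import *
p,R,o=cur(); print(o['joint_pos'],o['joint_vel'].round(3), (R.T@np.array([1,0,0])).round(3),(R.T@np.array([0,0,1])).round(3))"
```

```text
[-0.30742045  0.15429292 -1.08773942 -0.5963511   0.28139698  2.93822309] [ 0.749 -0.228 -0.024  0.208 -0.583  0.439] [ 0.038 -0.578  0.815] [-0.002 -0.816 -0.578]
```

j3 is at its limit (-1.088), and j6 (2.94) would run past 3.14 before the seat. With the camera on top the pose can't be reached, so the grasp has to be the half-turned one (j6≈0). I'll set the movement down on clear bench at about (0.60,-0.125) and regrasp it.

```bash
python3 -m inch '[[0.2,-0.3,0.4,0,0,0,1],[0.4,-0.45,0.65,0,0,0,1],[0.5,-0.45,0.65,0,0,0,1],[0.4,-0.45,0.65,0,0,0,1],[0.3,-0.4,0.5,0,0,0,1],[0.1,0,0,0,0,0,1],[0,0,0,0,0,0,1],[0,0,0,0,0,0,1]]'
cat > n3.py <<'E'
from h import *
Rp=toolR(2,55,-1)
p1=np.array([.6145,-.125,.0378])
need(p1,Rp); p,R,o=cur(); print(p.round(4),o['ft_force'].round(1),o['clock'],o['joint_pos'].round(3))
E
python3 n3.py
```

```text
clock: 7.5
eef_pos: [0.6118, -0.1222, 0.1226]
tool_rot: [0.64, -0.617, 0.316, -0.331]
ft_force: [-0.4, -0.2, -4.1]
grip_width: 0.0493
turn total(units) [ 0.003   0.0017 -0.0002] deg 0.6 rows 0.07231874411816398
world d [ 0.0027 -0.0028 -0.0848] shift units in OLD tool [0.127 2.701 2.056] in NEW tool [0.114 2.72  2.031]
[ 0.6118 -0.1222  0.1226] [-0.4 -0.2 -4.1] 7.5 [-0.348  0.285 -0.859 -0.487  0.314  2.912]
```

```bash
python3 -m inch '[[0.06,0.3,0.23,0.003,0.0015,0,1],[0.05,0.5,0.38,0,0,0,1],[0,0.5,0.38,0,0,0,1],[0,0.5,0.38,0,0,0,1],[0,0.4,0.3,0,0,0,1],[0,0.3,0.23,0,0,0,1],[0,0.15,0.11,0,0,0,1],[0,0,0,0,0,0,1]]'
python3 n3.py
```

```text
clock: 8.3
eef_pos: [0.6163, -0.1254, 0.0404]
tool_rot: [0.638, -0.616, 0.321, -0.333]
ft_force: [-0.0, -0.1, -4.8]
grip_width: 0.0496
turn total(units) [-0.0005  0.0001 -0.0001] deg 0.1 rows 0.010071985050724316
world d [-0.0018  0.0004 -0.0026] shift units in OLD tool [-0.02   0.126 -0.001] in NEW tool [-0.02   0.126 -0.001]
[ 0.6163 -0.1254  0.0404] [-0.  -0.1 -4.8] 8.3 [-0.35   0.544 -0.906 -0.805  0.313  2.914]
```

```bash
python3 -m inch '[[0,0.05,0.03,0,0,0,1],[0,0.05,0.03,0,0,0,1],[0,0,0,0,0,0,1],[0,0,0,0,0,0,-1],[0,0,0,0,0,0,-1],[0,0,0,0,0,0,-1],[0,0,0,0,0,0,-1],[0,0,0,0,0,0,-1]]'
python3 n3.py
```

```text
clock: 9.1
eef_pos: [0.6176, -0.1261, 0.0391]
tool_rot: [0.637, -0.615, 0.323, -0.333]
ft_force: [-0.3, -0.5, -0.0]
grip_width: 0.0854
turn total(units) [-0.0015 -0.0002  0.0003] deg 0.3 rows 0.0330671924627203
world d [-0.0031  0.0011 -0.0013] shift units in OLD tool [-0.047  0.113 -0.07 ] in NEW tool [-0.046  0.113 -0.069]
[ 0.6176 -0.1261  0.0391] [-0.3 -0.5 -0. ] 9.1 [-0.35   0.552 -0.906 -0.816  0.313  2.914]
```

```bash
python3 -m inch '[[0,0,-0.3,0,0,0,-1],[0,0,-0.6,0,0,0,-1],[0,0,-0.7,0,0,0,-1],[0,0,-0.7,0,0,0,-1],[0,0,-0.7,0,0,0,-1],[0,-0.3,-0.6,0,0,0,-1],[0,-0.5,0,0,0,0.047,-1],[0,-0.5,0,0,0,0.047,-1]]'
python3 n3.py; python3 -c "
from h import *
s=snap('top','t1')"
```

```text
clock: 9.9
eef_pos: [0.558, -0.1347, 0.1169]
tool_rot: [-0.545, 0.7, -0.268, 0.377]
ft_force: [-0.4, -0.3, 0.1]
grip_width: 0.0856
turn total(units) [ 0.      0.0021 -0.0913] deg 16.4 rows 1.9126737446397006
world d [ 0.0565  0.0097 -0.0791] shift units in OLD tool [0.091 1.319 3.675] in NEW tool [-0.309  1.288  3.674]
[ 0.558  -0.1347  0.1169] [-0.4 -0.3  0.1] 9.9 [-0.439  0.249 -0.975 -0.556  0.39   3.142]
```

View pics/t1.png

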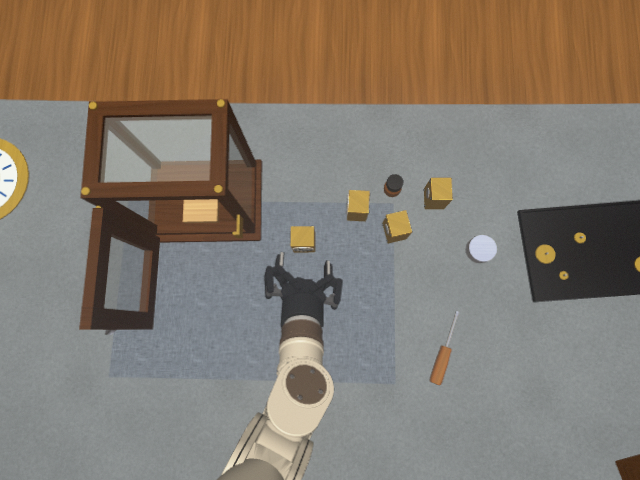

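The movement stands at (303,237), dial towards the robot, and the others haven't moved. Positive roll drove j6 up, so I'll roll in the negative direction.

```bash
python3 - <<'E'
from h import *
s=load('t1');X=cloud(s);m=(X[...,2]>.068)&(X[...,2]<.084)
m[:, :280]=0;m[:,330:]=0;m[:215]=0;m[256:]=0
P=X[m];print(len(P),cv2.minAreaRect((P[:,:2]*1000).astype(np.float32)))
E
python3 -m inch '[[0,0,0,0,0,-0.047,-1],[0,0,0,0,0,-0.047,-1],[0,0,0,0,0,-0.047,-1],[0,0,0,0,0,-0.047,-1],[0,0,0,0,0,-0.047,-1],[0,0,0,0,0,-0.047,-1],[0,0,0,0,0,-0.047,-1],[0,0,0,0,0,-0.047,-1]]'
python3 -m inch '[[0,0,0,0,0,-0.047,-1],[0,0,0,0,0,-0.047,-1],[0,0,0,0,0,-0.047,-1],[0,0,0,0,0,-0.047,-1],[0,0,0,0,0,-0.047,-1],[0,0,0,0,0,-0.047,-1],[0,0,0,0,0,-0.047,-1],[0,0,0,0,0,-0.047,-1]]'
python3 n3.py
```

```text
493 ((602.5126342773438, -126.71722412109375), (45.467716217041016, 48.7227783203125), 2.102409601211548)
clock: 10.75
eef_pos: [0.5584, -0.1353, 0.1162]
tool_rot: [0.843, -0.275, 0.433, -0.162]
ft_force: [0.1, 0.4, -0.2]
grip_width: 0.0852
clock: 11.55
eef_pos: [0.5584, -0.1353, 0.1161]
tool_rot: [0.853, 0.241, 0.45, 0.107]
ft_force: [0.3, 0.2, -0.1]
grip_width: 0.0852
turn total(units) [-0.0019  0.0007  0.663 ] deg 119.3 rows 13.8935663626446
world d [ 0.0561  0.0103 -0.0783] shift units in OLD tool [-0.958 -0.9    3.646] in NEW tool [-0.334  1.272  3.646]
[ 0.5584 -0.1353  0.1161] [ 0.3  0.2 -0.1] 11.55 [-0.439  0.252 -0.975 -0.559  0.389  0.772]
```

```bash
python3 -m inch '[[0,0,0,0,0,-0.042,-1],[0,0,0,0,0,-0.042,-1],[0,0,0,0,0,-0.042,-1],[0,0,0,0,0,-0.042,-1],[0,0,0,0,0,-0.042,-1],[0,0,0,0,0,-0.042,-1],[0,0,0,0,0,-0.042,-1],[0,0,0,0,0,-0.042,-1]]'
cat > n4.py <<'E'
from h import *
Rp=toolR(2,55,1)
g=np.array([.6025,-.1267,.048])+Rp[:,2]*.019; back=g-Rp[:,2]*.07
print('BACK',back.round(4));need(back,Rp);print('GRASP',g.round(4)); need(g,Rp); p,R,o=cur(); print(p.round(4),o['ft_force'].round(1),o['clock'],o['joint_pos'].round(3))
E
python3 n4.py; python3 -c "
from h import *
s=snap('wrist','w4')"
```

```text
clock: 12.35
eef_pos: [0.5584, -0.1353, 0.1162]
tool_rot: [0.616, 0.638, 0.335, 0.319]
ft_force: [-0.1, 0.8, 1.0]
grip_width: 0.0852
BACK [ 0.5607 -0.1282  0.0773]
turn total(units) [ 0.0004 -0.0017 -0.0012] deg 0.4 rows 0.04328987295129351
world d [ 0.0023  0.0072 -0.0389] shift units in OLD tool [ 0.274 -1.219  0.978] in NEW tool [ 0.283 -1.217  0.978]
GRASP [ 0.6181 -0.1262  0.0371]
turn total(units) [ 0.0004 -0.0017 -0.0012] deg 0.4 rows 0.04328987295129351
world d [ 0.0596  0.0092 -0.0791] shift units in OLD tool [ 0.259 -1.222  3.778] in NEW tool [ 0.283 -1.217  3.778]
[ 0.5584 -0.1353  0.1162] [-0.1  0.8  1. ] 12.35 [-0.439  0.252 -0.975 -0.559  0.389 -0.283]
```

View pics/w4.png

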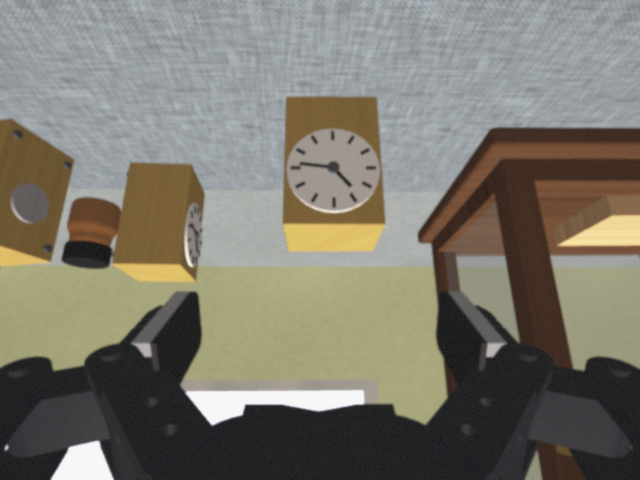

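```bash
python3 -m inch '[[0.14,-0.6,0.2,0,-0.0017,-0.001,-1],[0.14,-0.6,0.3,0,0,0,-1],[0,0,0.7,0,0,0,-1],[0,0,0.7,0,0,0,-1],[0,0,0.7,0,0,0,-1],[0,0,0.7,0,0,0,-1],[0,0,0.45,0,0,0,-1],[0,0,0,0,0,0,-1]]'
python3 n4.py;  python3 -c "
from h import *
s=snap('wrist','w5')"
```

```text
clock: 13.2
eef_pos: [0.619, -0.126, 0.0376]
tool_rot: [0.618, 0.636, 0.334, 0.32]
ft_force: [0.3, 0.3, 0.5]
grip_width: 0.0854
BACK [ 0.5607 -0.1282  0.0773]
turn total(units) [ 0.0004 -0.0001 -0.0021] deg 0.4 rows 0.044662587065892274
world d [-0.0583 -0.0021  0.0397] shift units in OLD tool [-0.003 -0.035 -2.82 ] in NEW tool [-0.004 -0.038 -2.82 ]
GRASP [ 0.6181 -0.1262  0.0371]
turn total(units) [ 0.0004 -0.0001 -0.0021] deg 0.4 rows 0.044662587065892274
world d [-0.001  -0.0001 -0.0005] shift units in OLD tool [-0.004 -0.038 -0.02 ] in NEW tool [-0.004 -0.038 -0.02 ]
[ 0.619  -0.126   0.0376] [0.3 0.3 0.5] 13.2 [-0.349  0.554 -0.9   -0.808  0.313 -0.221]
```

View pics/w5.png

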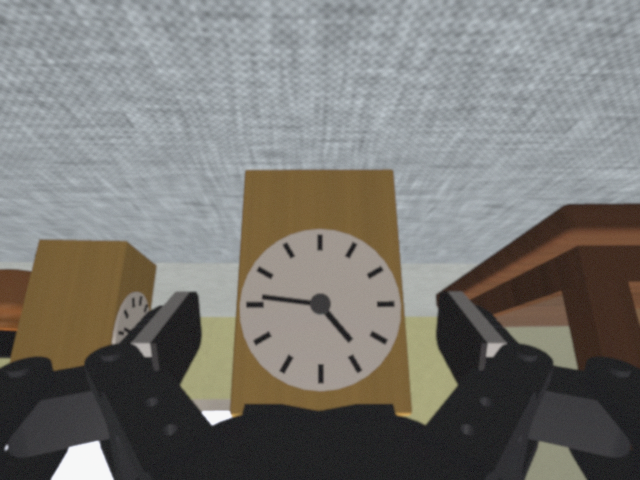

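The movement is centred at (320,300) between the pads. Closing, then lifting.

```bash
python3 -m inch '[[0,0,0,0,0,0,1],[0,0,0,0,0,0,1],[0,0,0,0,0,0,1],[0,0,0,0,0,0,1],[0,0,0,0,0,0,1],[0,0,0,0,0,0,1],[0,0,0,0,0,0,1],[0,0,0,0,0,0,1]]'
python3 -c "
from h import *
p,R,o=cur();print(p,(R.T@(np.array([.6025,-.1267,0])-p)).round(4),(R.T@[0,0,1]).round(3),(R.T@[1,0,0]).round(3))"
python3 -m inch '[[0,0.2,-0.14,0,0,0,1],[0,0.4,-0.28,0,0,0,1],[0,0.5,-0.35,0,0,0,1],[0,0.5,-0.35,0,0,0,1],[0,0.4,-0.28,0,0,0,1],[0,0.3,-0.21,0,0,0,1],[0,0,0,0,0,0,1],[0,0,0,0,0,0,1]]'
python3 -c "
from h import *
s=snap('wrist','w6')"
```

```text
clock: 14.05
eef_pos: [0.6182, -0.1261, 0.039]
tool_rot: [0.618, 0.636, 0.334, 0.321]
ft_force: [-4.9, 1.1, 6.3]
grip_width: 0.0491
[ 0.61817111 -0.12609424  0.03895598] [-0.0003 -0.0409  0.0094] [ 0.004  0.82  -0.572] [-0.032  0.572  0.82 ]
clock: 14.85
eef_pos: [0.6175, -0.1264, 0.1075]
tool_rot: [0.618, 0.636, 0.333, 0.319]
ft_force: [-0.8, 0.6, -5.1]
grip_width: 0.0495
```

View pics/w6.png

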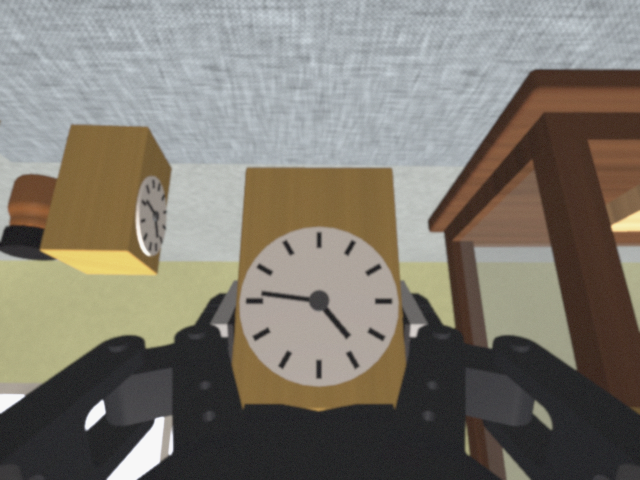

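```bash
python3 -m inch '[[0,-0.2,-0.3,0,0,0,1],[0,-0.36,-0.52,0,0,0,1],[0.1,-0.36,-0.52,0,0,0,1],[0.4,-0.28,-0.4,0,0,0,1],[0.8,0,0,0,0,0,1],[0.9,0,0,0,0,0,1],[0.9,0,0,0,0,0,1],[0.9,0,0,0,0,0,1]]'
cat > n5.py <<'E'
from h import *
Rp=toolR(2,55,1)
off=np.array([-.0003,-.0409,.0094])
tgt=case([-.03,0,.0455])-Rp@off
print('TGT+25',(tgt+[0,0,.025]).round(4));need(tgt+[0,0,.025],Rp);print('TGT');need(tgt,Rp); p,R,o=cur(); print(p.round(4),'case',incase(p).round(4),o['ft_force'].round(1),o['clock'],o['joint_pos'].round(3))
E
python3 n5.py
```

```text
clock: 15.7
eef_pos: [0.561, -0.0277, 0.108]
tool_rot: [0.618, 0.636, 0.333, 0.319]
ft_force: [0.1, -0.2, -4.7]
grip_width: 0.0497
TGT+25 [0.6881 0.1061 0.1094]
turn total(units) [-0.0003  0.0001 -0.002 ] deg 0.4 rows 0.04324734083060876
world d [0.1271 0.1338 0.0014] shift units in OLD tool [5.191 3.037 4.278] in NEW tool [5.17  3.065 4.282]
TGT
turn total(units) [-0.0003  0.0001 -0.002 ] deg 0.4 rows 0.04324734083060876
world d [ 0.1271  0.1338 -0.0236] shift units in OLD tool [5.186 2.218 4.852] in NEW tool [5.17  2.246 4.856]
[ 0.561  -0.0277  0.108 ] case [-0.1459 -0.129   0.108 ] [ 0.1 -0.2 -4.7] 15.7 [-0.115  0.257 -1.058 -0.699  0.123 -0.08 ]
```

```bash
python3 -m inch '[[0.9,0,0,0,0,0,1],[0.9,0,0,0,0,0,1],[0.9,0,0,0,0,0,1],[0.9,0,0,0,0,-0.002,1],[0.9,0,0,0,0,0,1],[0.6,0,0,0,0,0,1],[0,0,0,0,0,0,1],[0,0,0,0,0,0,1]]'
python3 n5.py; python3 -c "
from h import *
s=snap('wrist','w7');s=snap('top','t7')"
```

```text
clock: 16.5
eef_pos: [0.5574, 0.0991, 0.1087]
tool_rot: [0.616, 0.639, 0.332, 0.321]
ft_force: [0.4, 0.6, -4.4]
grip_width: 0.0498
TGT+25 [0.6881 0.1061 0.1094]
turn total(units) [-0.0001 -0.0001  0.0005] deg 0.1 rows 0.011235314738278903
world d [0.1307 0.007  0.0007] shift units in OLD tool [0.09  3.027 4.271] in NEW tool [0.096 3.025 4.273]
TGT
turn total(units) [-0.0001 -0.0001  0.0005] deg 0.1 rows 0.011235314738278903
world d [ 0.1307  0.007  -0.0243] shift units in OLD tool [0.091 2.208 4.845] in NEW tool [0.096 2.206 4.846]
[0.5574 0.0991 0.1087] case [-0.1451 -0.0021  0.1087] [ 0.4  0.6 -4.4] 16.5 [ 0.284  0.261 -1.039 -0.674 -0.203  0.144]
```

View pics/w7.png

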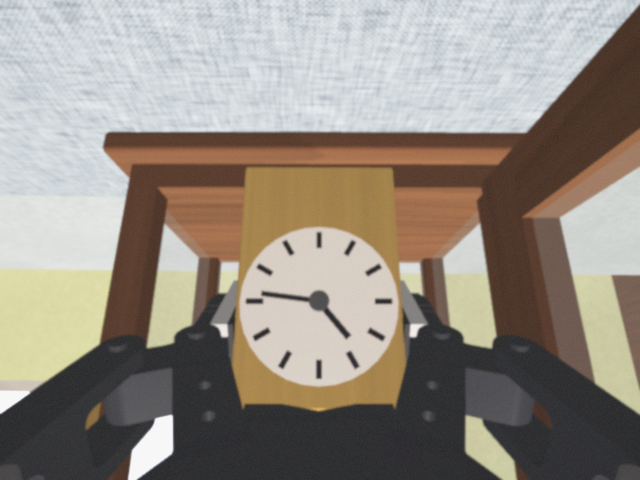

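View pics/t7.png

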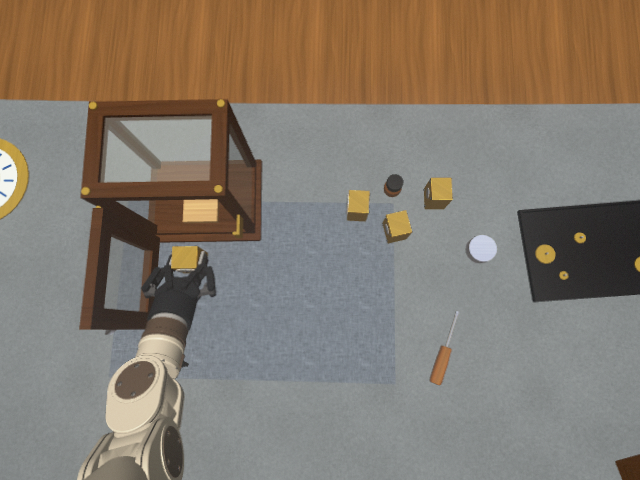

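The movement is centred before the opening. In the wrist view (upside-down because the camera hangs below) the case posts are at columns about 150 and 500, and the door is clear of the gripper. Sliding in.

```bash
python3 -m inch '[[0.05,0.2,0.28,0,0,0,1],[0.04,0.4,0.57,0,0,0,1],[0,0.5,0.71,0,0,0,1],[0,0.5,0.71,0,0,0,1],[0,0.5,0.71,0,0,0,1],[0,0.5,0.71,0,0,0,1],[0,0.3,0.42,0,0,0,1],[0,0.12,0.16,0,0,0,1]]'
python3 n5.py
```

```text
clock: 17.4
eef_pos: [0.6909, 0.105, 0.111]
tool_rot: [0.616, 0.637, 0.333, 0.322]
ft_force: [0.6, -1.0, -3.7]
grip_width: 0.0496
TGT+25 [0.6881 0.1061 0.1094]
turn total(units) [ 0.001   0.0005 -0.0002] deg 0.2 rows 0.024029171501072855
world d [-0.0029  0.0011 -0.0016] shift units in OLD tool [ 0.049 -0.118 -0.057] in NEW tool [ 0.049 -0.118 -0.056]
TGT
turn total(units) [ 0.001   0.0005 -0.0002] deg 0.2 rows 0.024029171501072855
world d [-0.0029  0.0011 -0.0266] shift units in OLD tool [ 0.049 -0.939  0.514] in NEW tool [ 0.049 -0.937  0.517]
[0.6909 0.105  0.111 ] case [-0.0114 -0.0009  0.111 ] [ 0.6 -1.  -3.7] 17.4 [ 0.216  0.408 -0.723 -0.516 -0.15   0.105]
```

```bash
python3 -m inch '[[0.03,-0.15,0.05,0.001,0,0,1],[0.02,-0.2,0.11,0,0,0,1],[0,-0.2,0.11,0,0,0,1],[0,-0.15,0.09,0,0,0,1],[0,-0.1,0.07,0,0,0,1],[0,-0.08,0.05,0,0,0,1],[0,0,0,0,0,0,1],[0,0,0,0,0,0,1]]'
python3 n5.py;  python3 -c "
from h import *
s=snap('wrist','w8');s=snap('top','t8')"
```

```text
clock: 18.2
eef_pos: [0.6861, 0.1072, 0.0857]
tool_rot: [0.616, 0.638, 0.332, 0.32]
ft_force: [0.3, -0.9, -4.3]
grip_width: 0.0492
TGT+25 [0.6881 0.1061 0.1094]
turn total(units) [-0.0004  0.      0.0002] deg 0.1 rows 0.009910875692130262
world d [ 0.0019 -0.0011  0.0237] shift units in OLD tool [-0.047  0.82  -0.483] in NEW tool [-0.046  0.82  -0.482]
TGT
turn total(units) [-0.0004  0.      0.0002] deg 0.1 rows 0.009910875692130262
world d [ 0.0019 -0.0011 -0.0013] shift units in OLD tool [-0.046  0.001  0.092] in NEW tool [-0.046  0.001  0.092]
[0.6861 0.1072 0.0857] case [-0.0161  0.0015  0.0857] [ 0.3 -0.9 -4.3] 18.2 [ 0.221  0.462 -0.746 -0.588 -0.152  0.107]
```

View pics/w8.png

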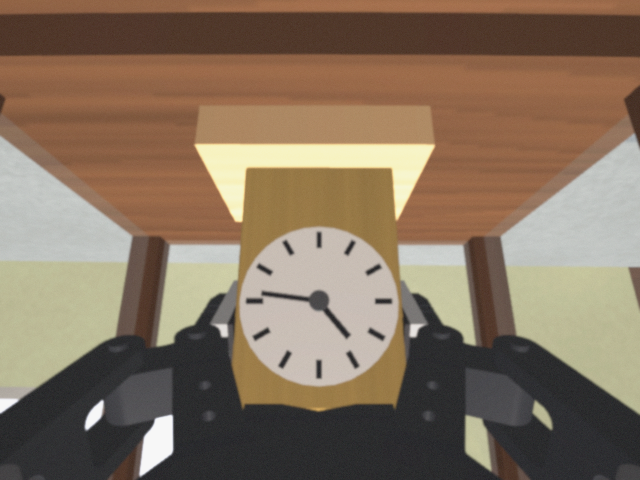

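View pics/t8.png

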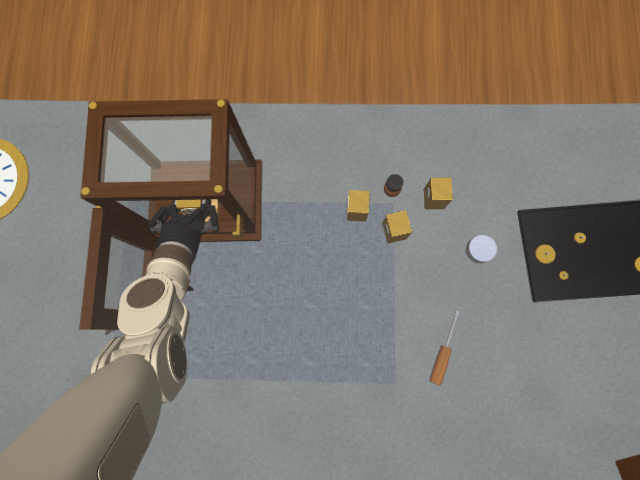

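```bash
python3 -m inch '[[-0.02,-0.01,0.05,0,0,0,1],[-0.02,-0.02,0.05,0,0,0,1],[0,-0.03,0.02,0,0,0,1],[0,0,0,0,0,0,1],[0,0,0,0,0,0,1],[0,0,0,0,0,0,1],[0,0,0,0,0,0,1],[0,0,0,0,0,0,1]]'
python3 n5.py
```

```text
clock: 19.1
eef_pos: [0.6884, 0.1063, 0.0838]
tool_rot: [0.616, 0.638, 0.332, 0.321]
ft_force: [-1.6, -0.5, 2.4]
grip_width: 0.0494
TGT+25 [0.6881 0.1061 0.1094]
turn total(units) [0.0003 0.     0.0001] deg 0.1 rows 0.0063127757731206765
world d [-0.0004 -0.0002  0.0256] shift units in OLD tool [-0.007  0.829 -0.598] in NEW tool [-0.006  0.829 -0.599]
TGT
turn total(units) [0.0003 0.     0.0001] deg 0.1 rows 0.0063127757731206765
world d [-0.0004 -0.0002  0.0006] shift units in OLD tool [-0.006  0.01  -0.025] in NEW tool [-0.006  0.01  -0.025]
[0.6884 0.1063 0.0838] case [-0.0139  0.0005  0.0838] [-1.6 -0.5  2.4] 19.1 [ 0.218  0.471 -0.744 -0.596 -0.15   0.106]
```

The force on the tool went from -4.3 to +2.4 N, so it's on the seatboard. Releasing.

```bash
python3 -m inch '[[0,0,0,0,0,0,-1],[0,0,0,0,0,0,-1],[0,0,0,0,0,0,-1],[0,0,0,0,0,0,-1],[0,0,0,0,0,0,-1],[0,0,0,0,0,0,-1],[0,0,0,0,0,0,-1],[0,0,0,0,0,0,-1]]'
python3 -c "
from h import *
s=snap('wrist','w9')"
```

```text
clock: 19.9
eef_pos: [0.6876, 0.1062, 0.0826]
tool_rot: [0.616, 0.639, 0.332, 0.32]
ft_force: [-0.2, 0.1, -0.1]
grip_width: 0.0853
```

View pics/w9.png

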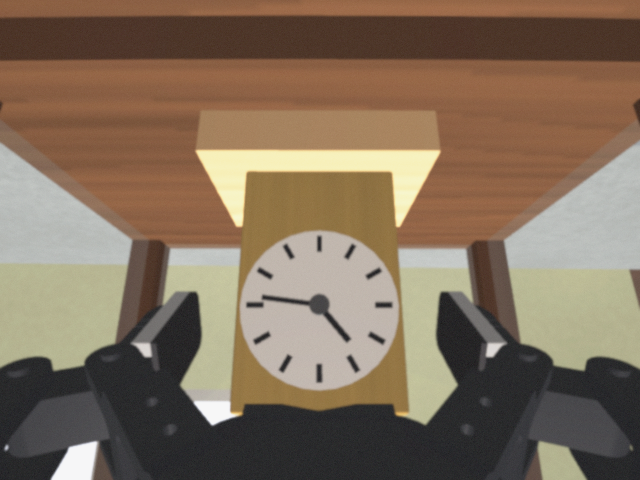

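The movement stands centred at (319,300), the seatboard showing evenly on both sides, and the fingers are free. Backing out.

```bash
python3 -m inch '[[0,0,-0.3,0,0,0,-1],[0,0,-0.6,0,0,0,-1],[0,0,-0.8,0,0,0,-1],[0,0,-0.9,0,0,0,-1],[0,0,-0.9,0,0,0,-1],[0,0,-0.9,0,0,0,-1],[0,0,-0.9,0,0,0,-1],[0,0,-0.7,0,0,0,-1]]'
python3 -c "
from h import *
p,R,o=cur();print(incase(p),o['joint_pos'].round(2))
s=snap('wrist','w10')
X=incase(cloud(s));x,y,z=X[...,0],X[...,1],X[...,2]
m=(abs(y)<.05)&(z>.055)&(z<.115)&(x>-.075)&(x<-.03);P=X[m];print(len(P),np.median(P,0),np.percentile(P,[2,98],axis=0)); 
A=np.c_[P[:,1:],np.ones(len(P))];print('x=a y+b z+c',np.linalg.lstsq(A,P[:,0],rcond=None)[0])"
```

```text
clock: 20.75
eef_pos: [0.5635, 0.1018, 0.1695]
tool_rot: [0.616, 0.639, 0.332, 0.32]
ft_force: [-0.2, 0.3, -0.4]
grip_width: 0.0857
[-0.13890627  0.00030476  0.16948924] [ 0.29  0.07 -0.95 -0.39 -0.21  0.15]
5977 [-0.05192246  0.00047865  0.08748422] [[-0.05403941 -0.02350736  0.05625175]
 [-0.04986189  0.02426533  0.11377357]]
x=a y+b z+c [ 0.00202995 -0.01434285 -0.05063549]
```

View pics/w10.png

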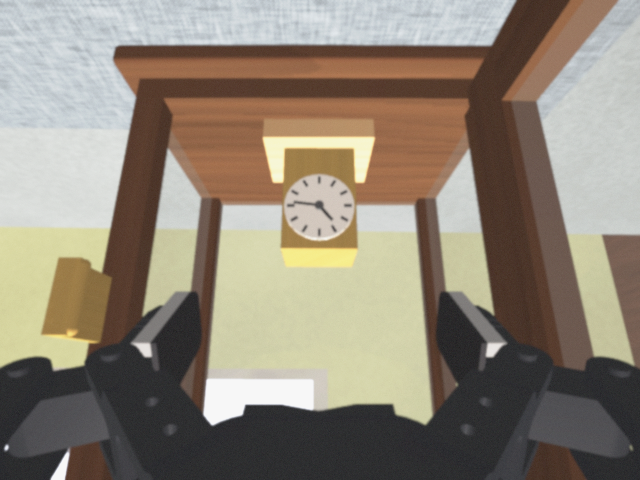

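Measured in the case frame, the movement's front face is at x=-0.0525, so its centre is at -0.030. Its y is about 0 and it's upright and square, as wanted. Now the door: close the fingers, go up, over and round to its outer side.

```bash
python3 -m inch '[[0,0.4,-0.28,0,0,0,1],[0,0.8,-0.56,0,0,0,1],[0,0.9,-0.63,0,0,0,1],[0,0.9,-0.63,0,0,0,1],[0,0.9,-0.63,0,0,0,1],[0,0.9,-0.63,0,0,0,1],[0,0.9,-0.63,0,0,0,1],[0,0.7,-0.49,0,0,0,1]]'
cat > n6.py <<'E'
from h import *
import sys
H=np.array([-.096,.100])
def contact(a,r=.165,gap=0.0):
    u=np.array([-np.sin(a),-np.cos(a)]);n=np.array([-np.cos(a),np.sin(a)])
    q=H+r*u+(.009+gap)*n; return case([q[0],q[1],.2655])
Rd=toolR(-30,20,1)
if __name__=="__main__":
    p,R,o=cur(); print(p.round(4),'case',incase(p).round(4),o['ft_force'].round(1),o['clock'],o['joint_pos'].round(3))
    for a in map(float,sys.argv[2:]):
        print('a',a); t=contact(a,gap=float(sys.argv[1])); print(t.round(4)); need(t,Rd)
E
python3 n6.py .06 1.59
```

```text
clock: 21.6
eef_pos: [0.5654, 0.102, 0.3665]
tool_rot: [0.616, 0.638, 0.332, 0.321]
ft_force: [1.5, 0.1, 1.0]
grip_width: -0.0003
[0.5654 0.102  0.3665] case [-0.137   0.0005  0.3665] [1.5 0.1 1. ] 21.6 [ 0.286 -0.257 -0.584  0.298 -0.205  0.146]
a 1.59
[0.4368 0.2693 0.2655]
turn total(units) [ 0.1896 -0.11    0.1432] deg 47.1 rows 5.486278892200746
world d [-0.1286  0.1673 -0.101 ] shift units in OLD tool [ 6.867 -6.122 -1.704] in NEW tool [ 3.223 -8.71   1.13 ]
```

```bash
python3 -m inch '[[0,0,0,0.0316,-0.0183,0.0239,1],[0,0,0,0.0316,-0.0183,0.0239,1],[0,0,0,0.0316,-0.0183,0.0239,1],[0,0,0,0.0316,-0.0183,0.0239,1],[0,0,0,0.0316,-0.0183,0.0239,1],[0,0,0,0.0316,-0.0183,0.0239,1],[0,0,0,0,0,0,1],[0,0,0,0,0,0,1]]'
python3 n6.py .06 1.59
python3 -c "
from h import *
p,R,o=cur();d=np.array([.4368,.2693,.37])-p; print(d,(R.T@d/.025).round(2),(R.T@[0,0,1]).round(3))"
```

```text
clock: 22.4
eef_pos: [0.5661, 0.1021, 0.3628]
tool_rot: [0.853, 0.493, 0.086, 0.15]
ft_force: [-0.1, -0.9, 0.1]
grip_width: 0.0003
[0.5661 0.1021 0.3628] case [-0.1363  0.0006  0.3628] [-0.1 -0.9  0.1] 22.4 [ 0.313  0.176  0.208  1.365 -0.256  0.804]
a 1.59
[0.4368 0.2693 0.2655]
turn total(units) [-0.0006  0.0004  0.0005] deg 0.2 rows 0.018999149747999603
world d [-0.1293  0.1672 -0.0973] shift units in OLD tool [ 3.221 -8.673  0.995] in NEW tool [ 3.206 -8.68   0.982]
[-0.12925789  0.1671738   0.00720016] [ 3.21 -7.25 -2.94] [-0.002  0.34  -0.94 ]
```

```bash
python3 -m inch '[[0.3,-0.6,-0.25,0,0,0,1],[0.4,-0.95,-0.38,0,0,0,1],[0.4,-0.95,-0.38,0,0,0,1],[0.4,-0.95,-0.38,0,0,0,1],[0.4,-0.95,-0.38,0,0,0,1],[0.45,-0.95,-0.38,0,0,0,1],[0.45,-0.95,-0.38,0,0,0,1],[0.4,-0.95,-0.38,0,0,0,1]]'
python3 n6.py .06 1.59; python3 -c "
from h import *
s=snap('scene','s11')"
```

```text
clock: 23.2
eef_pos: [0.4345, 0.269, 0.3713]
tool_rot: [0.853, 0.493, 0.087, 0.15]
ft_force: [0.8, 0.1, 0.4]
grip_width: 0.0002
[0.4345 0.269  0.3713] case [-0.262   0.172   0.3713] [0.8 0.1 0.4] 23.2 [ 0.749  0.14   0.192  1.514 -0.332  1.253]
a 1.59
[0.4368 0.2693 0.2655]
turn total(units) [-0.0002 -0.0007  0.0003] deg 0.1 rows 0.01678852783404189
world d [ 0.0023  0.0003 -0.1058] shift units in OLD tool [ 0.049 -1.374  4.004] in NEW tool [ 0.056 -1.377  4.003]
```

View pics/s11.png

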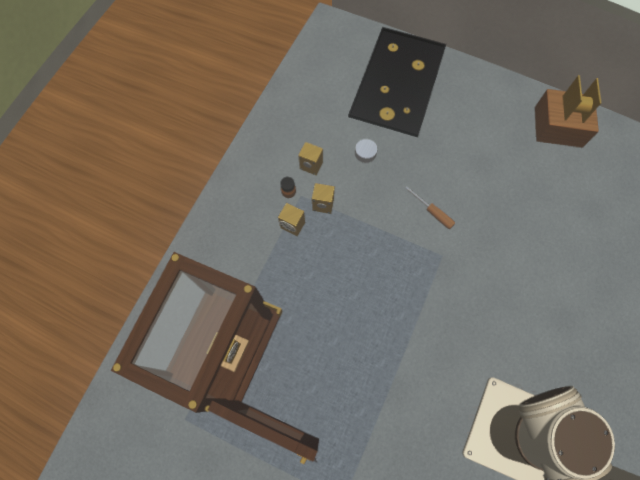

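The scene view shows the movement on the seat at (235,352) and the door still at about 90°, with its free edge at (310,452). I'm now outside the door, so lower to top-rail height.

```bash
python3 -m inch '[[0.05,-0.1,0.3,0,0,0,1],[0,-0.22,0.6,0,0,0,1],[0,-0.22,0.65,0,0,0,1],[0,-0.22,0.65,0,0,0,1],[0,-0.22,0.65,0,0,0,1],[0,-0.22,0.65,0,0,0,1],[0,-0.17,0.5,0,0,0,1],[0,0,0,0,0,0,1]]'
python3 n6.py 0.01 1.59 1.4 1.2 1.0 .8 .6 .4 .2 .1 0; python3 -c "
from h import *
s=snap('top','t12')"
```

```text
clock: 24.05
eef_pos: [0.4372, 0.2666, 0.2627]
tool_rot: [0.853, 0.493, 0.084, 0.15]
ft_force: [-0.2, -0.7, 0.1]
grip_width: 0.0001
[0.4372 0.2666 0.2627] case [-0.2593  0.1694  0.2627] [-0.2 -0.7  0.1] 24.05 [ 0.741  0.161 -0.062  1.245 -0.331  1.248]
a 1.59
[0.4376 0.2193 0.2655]
turn total(units) [-0.0009  0.0015  0.0003] deg 0.3 rows 0.037149679848158416
world d [ 0.0004 -0.0473  0.0028] shift units in OLD tool [-1.631  0.939  0.228] in NEW tool [-1.631  0.939  0.223]
a 1.4
[0.4375 0.1878 0.2655]
turn total(units) [-0.0009  0.0015  0.0003] deg 0.3 rows 0.037149679848158416
world d [ 0.0003 -0.0788  0.0028] shift units in OLD tool [-2.724  1.526  0.445] in NEW tool [-2.725  1.528  0.437]
a 1.2
[0.4438 0.1552 0.2655]
turn total(units) [-0.0009  0.0015  0.0003] deg 0.3 rows 0.037149679848158416
world d [ 0.0066 -0.1114  0.0028] shift units in OLD tool [-3.725  2.343  0.745] in NEW tool [-3.727  2.345  0.734]
a 1.0
[0.4564 0.1246 0.2655]
turn total(units) [-0.0009  0.0015  0.0003] deg 0.3 rows 0.037149679848158416
world d [ 0.0192 -0.142   0.0028] shift units in OLD tool [-4.534  3.3
[... 683 characters left out ...]
NEW tool [-5.531  6.902  2.393]
a 0.2
[0.557  0.0433 0.2655]
turn total(units) [-0.0009  0.0015  0.0003] deg 0.3 rows 0.037149679848158416
world d [ 0.1198 -0.2233  0.0028] shift units in OLD tool [-5.335  8.139  2.843] in NEW tool [-5.341  8.135  2.842]
a 0.1
[0.5732 0.0395 0.2655]
turn total(units) [-0.0009  0.0015  0.0003] deg 0.3 rows 0.037149679848158416
world d [ 0.136  -0.2271  0.0028] shift units in OLD tool [-5.142  8.737  3.058] in NEW tool [-5.148  8.733  3.059]
a 0.0
[0.5896 0.0373 0.2655]
turn total(units) [-0.0009  0.0015  0.0003] deg 0.3 rows 0.037149679848158416
world d [ 0.1524 -0.2293  0.0028] shift units in OLD tool [-4.887  9.314  3.265] in NEW tool [-4.893  9.309  3.269]
```

View pics/t12.png

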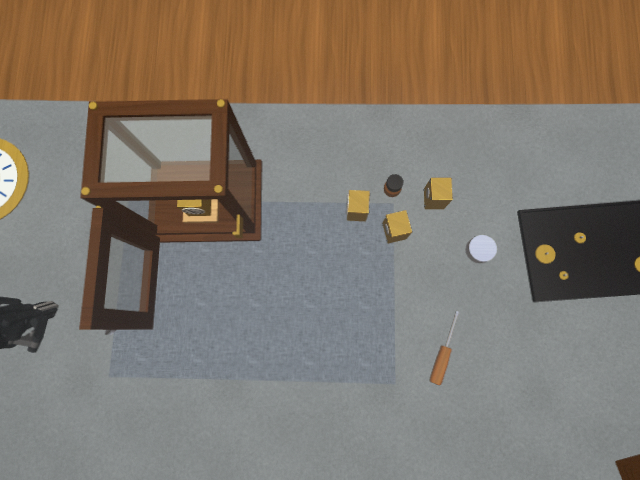

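```bash
python3 -m inch '[[-0.6,0.35,0.08,0,0,0,1],[-0.6,0.35,0.08,0,0,0,1],[-0.43,0.24,0.07,0,0,0,1],[-0.55,0.3,0.1,0,0,0,1],[-0.54,0.29,0.11,0,0,0,1],[-0.5,0.4,0.15,0,0,0,1],[-0.5,0.41,0.15,0,0,0,1],[0,0,0,0,0,0,1]]'
python3 n6.py 0.01 1.2; python3 -c "
from h import *
s=snap('top','t13')"
```

```text
clock: 24.9
eef_pos: [0.445, 0.1556, 0.2684]
tool_rot: [0.854, 0.491, 0.086, 0.15]
ft_force: [-0.1, 0.3, 0.0]
grip_width: -0.0001
[0.445  0.1556 0.2684] case [-0.2554  0.0582  0.2684] [-0.1  0.3  0. ] 24.9 [ 0.529  0.022 -0.205  1.167 -0.302  1.028]
a 1.2
[0.4438 0.1552 0.2655]
turn total(units) [-0.0003  0.0005 -0.0008] deg 0.2 rows 0.021277358137046534
world d [-0.0013 -0.0004 -0.0029] shift units in OLD tool [-0.038 -0.073  0.095] in NEW tool [-0.038 -0.073  0.095]
```

View pics/t13.png

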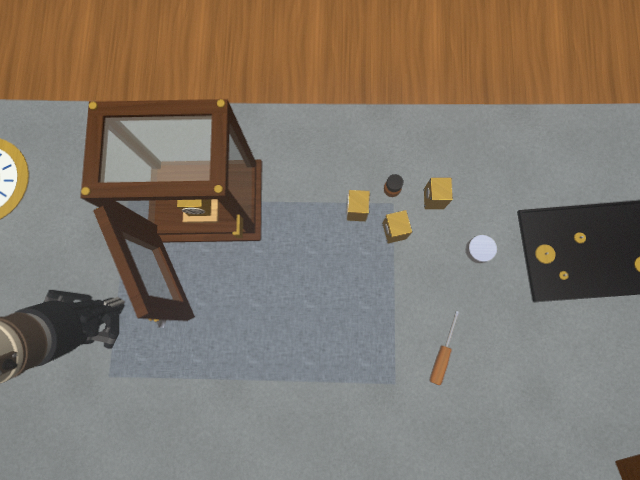

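The door has swung to about 1.15 rad; its free edge is now at about (165,315), with the fingertips on the top rail at (122,303). Continuing along the arc.

```bash
python3 -m inch '[[-0.42,0.46,0.22,0,0,0,1],[-0.4,0.49,0.2,0,0,0,1],[-0.3,0.55,0.21,0,0,0,1],[-0.29,0.57,0.21,0,0,0,1],[-0.17,0.6,0.22,0,0,0,1],[-0.16,0.61,0.22,0,0,0,1],[-0.05,0.62,0.23,0,0,0,1],[-0.03,0.62,0.22,0,0,0,1]]'
python3 n6.py 0.01 .4 .2 .1 0; python3 -c "
from h import *
s=snap('top','t14')"
```

```text
clock: 25.75
eef_pos: [0.5278, 0.0578, 0.2656]
tool_rot: [0.853, 0.493, 0.086, 0.15]
ft_force: [0.6, 0.1, -1.0]
grip_width: -0.0001
[0.5278 0.0578 0.2656] case [-0.1761 -0.0424  0.2656] [ 0.6  0.1 -1. ] 25.75 [ 0.245  0.089 -0.145  1.083 -0.239  0.737]
a 0.4
[0.5262 0.0555 0.2655]
turn total(units) [-0.0007  0.0001  0.0003] deg 0.1 rows 0.016182324761190095
world d [-0.0016 -0.0023 -0.0001] shift units in OLD tool [-0.111 -0.011  0.   ] in NEW tool [-0.111 -0.011  0.   ]
a 0.2
[0.557  0.0433 0.2655]
turn total(units) [-0.0007  0.0001  0.0003] deg 0.1 rows 0.016182324761190095
world d [ 0.0292 -0.0146 -0.0001] shift units in OLD tool [0.078 1.223 0.446] in NEW tool [0.079 1.222 0.449]
a 0.1
[0.5732 0.0395 0.2655]
turn total(units) [-0.0007  0.0001  0.0003] deg 0.1 rows 0.016182324761190095
world d [ 0.0453 -0.0183 -0.0001] shift units in OLD tool [0.27  1.821 0.662] in NEW tool [0.271 1.82  0.666]
a 0.0
[0.5896 0.0373 0.2655]
turn total(units) [-0.0007  0.0001  0.0003] deg 0.1 rows 0.016182324761190095
world d [ 0.0618 -0.0205 -0.0001] shift units in OLD tool [0.524 2.398 0.871] in NEW tool [0.526 2.396 0.876]
```

View pics/t14.png

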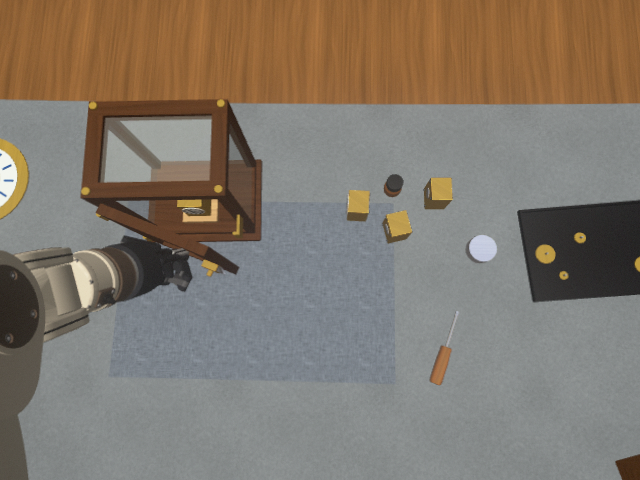

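The door is at about 0.4 rad, with the tip on the rail at about (188,282). Continuing gently towards the keeper.

```bash
python3 -m inch '[[0.0,0.4,0.15,0,0,0,1],[0.04,0.4,0.15,0,0,0,1],[0.04,0.4,0.15,0,0,0,1],[0.08,0.3,0.11,0,0,0,1],[0.1,0.3,0.1,0,0,0,1],[0,0,0,0,0,0,1],[0,0,0,0,0,0,1],[0,0,0,0,0,0,1]]'
python3 n6.py 0.01 .1 0; cat > door.py <<'E'
from h import *
import sys
t=sys.argv[1]; s=snap('top',t); X=incase(cloud(s));x,y,z=X[...,0],X[...,1],X[...,2]
m=(z>.277)&(z<.289)&(x>-.32)&(x<-.088)&(y<.09)&(y>-.11); P=X[m]; 
vx,vy,x0,y0=cv2.fitLine(P[:,:2].astype(np.float32),cv2.DIST_HUBER,0,.001,.001).ravel(); print('door',len(P),'angle',np.arctan(vx/vy), 'x at y=-.09',x0+vx/vy*(-.09-y0))
c=s['p'][150:330,60:300]; cv2.imwrite(f'pics/{t}c.png',cv2.resize(c,None,fx=3,fy=3,interpolation=cv2.INTER_CUBIC))
E
python3 door.py t15
```

```text
clock: 26.6
eef_pos: [0.5715, 0.0397, 0.2653]
tool_rot: [0.853, 0.493, 0.086, 0.15]
ft_force: [-0.7, -0.3, 0.3]
grip_width: -0.0001
[0.5715 0.0397 0.2653] case [-0.1331 -0.062   0.2653] [-0.7 -0.3  0.3] 26.6 [ 0.188  0.164 -0.059  1.081 -0.225  0.681]
a 0.1
[0.5732 0.0395 0.2655]
turn total(units) [-0.0008  0.0004  0.0002] deg 0.2 rows 0.018084928809168725
world d [ 0.0017 -0.0002  0.0002] shift units in OLD tool [0.026 0.063 0.013] in NEW tool [0.026 0.063 0.013]
a 0.0
[0.5896 0.0373 0.2655]
turn total(units) [-0.0008  0.0004  0.0002] deg 0.2 rows 0.018084928809168725
world d [ 0.0182 -0.0024  0.0002] shift units in OLD tool [0.28  0.64  0.221] in NEW tool [0.281 0.639 0.223]
door 1107 angle 0.09197708 x at y=-.09 -0.11134836
```

View pics/t15c.png

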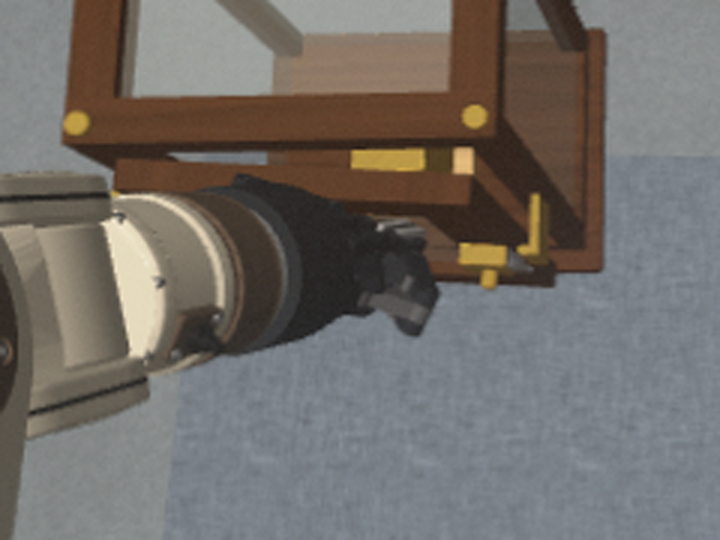

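```bash
python3 -m inch '[[0.05,0.11,0.04,0,0,0,1],[0.05,0.11,0.04,0,0,0,1],[0.05,0.11,0.04,0,0,0,1],[0.05,0.11,0.04,0,0,0,1],[0.05,0.1,0.035,0,0,0,1],[0.04,0.1,0.035,0,0,0,1],[0,0,0,0,0,0,1],[0,0,0,0,0,0,1]]'
python3 n6.py 0.01 0; python3 door.py t16
```

```text
clock: 27.45
eef_pos: [0.5894, 0.0377, 0.2651]
tool_rot: [0.853, 0.493, 0.085, 0.149]
ft_force: [-4.6, 1.6, 2.3]
grip_width: -0.0
[0.5894 0.0377 0.2651] case [-0.1153 -0.0646  0.2651] [-4.6  1.6  2.3] 27.45 [ 0.177  0.199 -0.016  1.088 -0.221  0.67 ]
a 0.0
[0.5896 0.0373 0.2655]
turn total(units) [-0.0012  0.0004  0.0003] deg 0.2 rows 0.02680395359009826
world d [ 0.0003 -0.0004  0.0004] shift units in OLD tool [-0.007  0.02  -0.008] in NEW tool [-0.007  0.02  -0.008]
door 514 angle 0.06878013 x at y=-.09 -0.09921744
```

View pics/t16c.png

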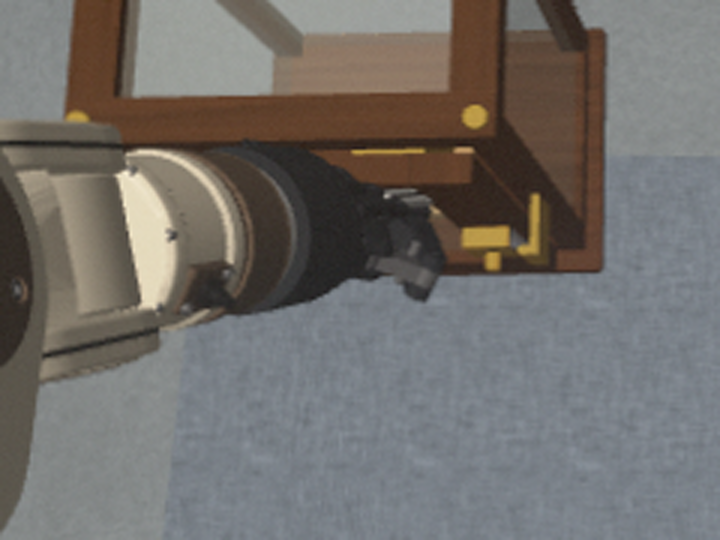

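The tongue is on the keeper at crop (515,238), with 4.6 N of push. Going on in small increments.

```bash
python3 -m inch '[[0.03,0.07,0.025,0,0,0,1],[0.03,0.07,0.025,0,0,0,1],[0.03,0.07,0.025,0,0,0,1],[0.03,0.07,0.025,0,0,0,1],[0,0,0,0,0,0,1],[0,0,0,0,0,0,1],[0,0,0,0,0,0,1],[0,0,0,0,0,0,1]]'
python3 n6.py 0.0 0; python3 door.py t17
```

```text
clock: 28.3
eef_pos: [0.5905, 0.0377, 0.2648]
tool_rot: [0.853, 0.495, 0.081, 0.145]
ft_force: [-31.6, 5.8, 19.3]
grip_width: 0.0002
[0.5905 0.0377 0.2648] case [-0.1141 -0.0647  0.2648] [-31.6   5.8  19.3] 28.3 [ 1.740e-01  2.090e-01 -1.000e-03  1.104e+00 -2.160e-01  6.650e-01]
a 0.0
[0.5996 0.0377 0.2655]
turn total(units) [-0.0047  0.0014  0.0017] deg 0.9 rows 0.10970370978841192
world d [ 0.0091 -0.      0.0007] shift units in OLD tool [0.18  0.309 0.076] in NEW tool [0.182 0.307 0.081]
door 481 angle 0.07515152 x at y=-.09 -0.09955888
```

View pics/t17c.png

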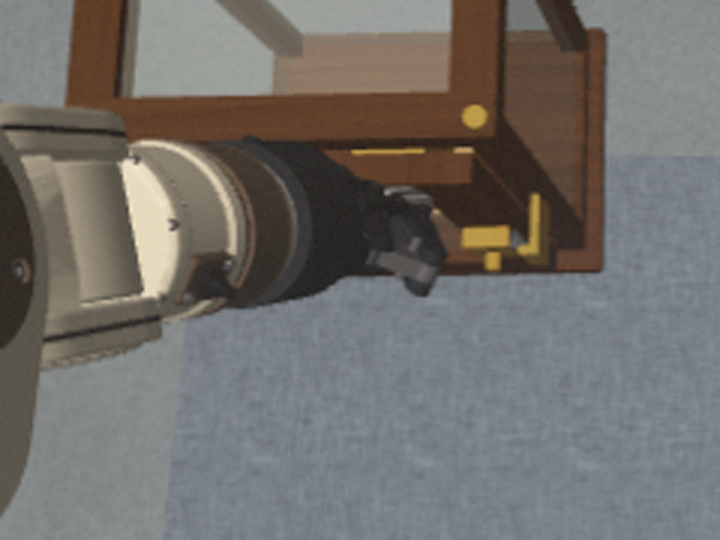

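The tool stopped moving while force rose to 32 N, and the door's position is unchanged from the last picture, so the door is probably already against its stop. Backing off and looking.

```bash
python3 -m inch '[[-0.06,-0.14,-0.05,0,0,0,1],[-0.06,-0.14,-0.05,0,0,0,1],[-0.1,-0.3,-0.1,0,0,0,1],[-0.1,-0.4,-0.15,0,0,0,1],[-0.15,-0.6,-0.22,0,0,0,1],[-0.15,-0.8,-0.3,0,0,0,1],[-0.15,-0.8,-0.3,0,0,0,1],[0,0,0,0,0,0,1]]'
python3 n6.py 0.0 0; python3 door.py t18
```

```text
clock: 29.15
eef_pos: [0.5132, 0.0625, 0.2659]
tool_rot: [0.853, 0.493, 0.086, 0.15]
ft_force: [-0.3, -1.0, -0.5]
grip_width: -0.0002
[0.5132 0.0625 0.2659] case [-0.1905 -0.0372  0.2659] [-0.3 -1.  -0.5] 29.15 [ 0.263  0.064 -0.171  1.087 -0.243  0.754]
a 0.0
[0.5996 0.0377 0.2655]
turn total(units) [-0.0008  0.0002  0.0006] deg 0.2 rows 0.020983752874924586
world d [ 0.0864 -0.0248 -0.0004] shift units in OLD tool [0.864 3.277 1.201] in NEW tool [0.869 3.273 1.209]
door 1317 angle 0.0054289857 x at y=-.09 -0.09889214
```

View pics/t18c.png

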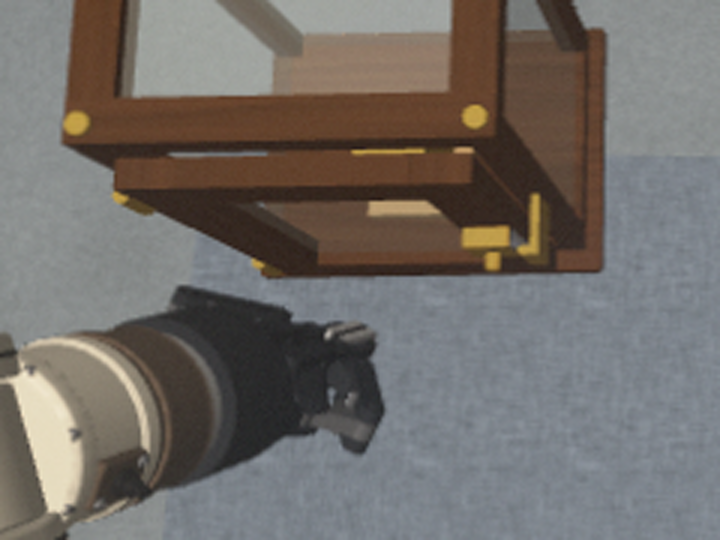

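Measured from its top edge, the door is at 0.005 rad. The tongue, crop (517,238), appears to be on the case side of the keeper's lip at (527,252). I'll check that closer with the other cameras, along with the movement.

```bash
python3 -c "
from h import *
a=snap('wrist','w18');b=snap('scene','s18')
t=case([-.117,-.11,.165]); print(proj(a,t),proj(b,t))
u,v=proj(b,t)[0].astype(int); c=b['p'][v-50:v+50,max(u-90,0):u+50]; c1=cv2.resize(c,(700,500),interpolation=cv2.INTER_CUBIC); cv2.imwrite('pics/s18c.png',c1)"
```

```text
[[287.37414376 299.28801518]] [[276.93083521 311.67914299]]
```

View pics/s18c.png

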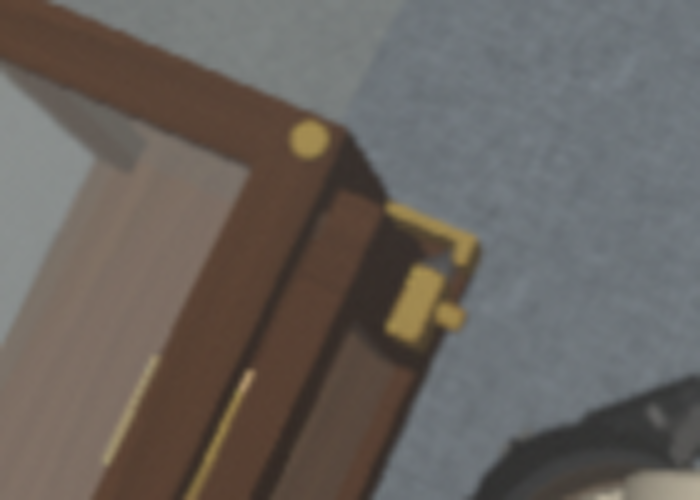

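View pics/w18.png

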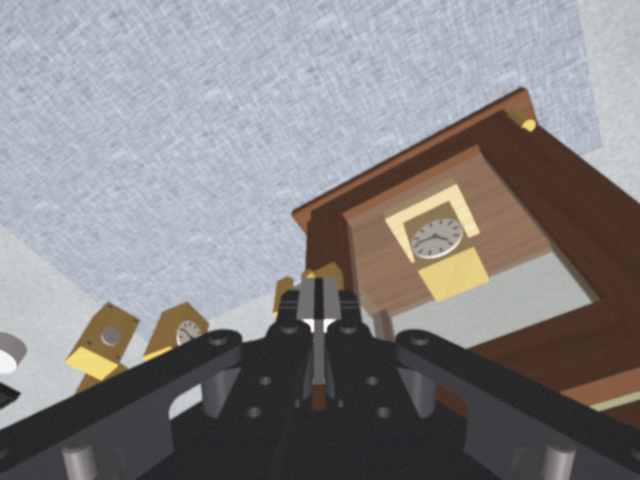

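```bash
python3 -m inch '[[-0.4,0,0,0,0,0,1],[-0.7,0,-0.1,0,0,0,1],[-0.7,0,-0.1,0,0,0,1],[-0.7,0,-0.1,0,0,0,1],[-0.5,0,-0.1,0,0,0,1],[0,0,0,0,0,0,1],[0,0,0,0,0,0,1],[0,0,0,0,0,0,1]]'
python3 -c "
from h import *
a=snap('wrist','w19')
t=case([-.117,-.11,.165]); u,v=proj(a,t)[0].astype(int); print(u,v)
c=a['p'][max(v-75,0):v+75,max(u-100,0):u+100]; cv2.imwrite('pics/w19c.png',cv2.resize(c,None,fx=4,fy=4,interpolation=cv2.INTER_CUBIC)[:600,:800])"
```

```text
clock: 30.1
eef_pos: [0.4749, -0.0012, 0.2754]
tool_rot: [0.853, 0.493, 0.086, 0.15]
ft_force: [0.4, -0.5, 0.0]
grip_width: 0.0001
385 293
```

View pics/w19c.png

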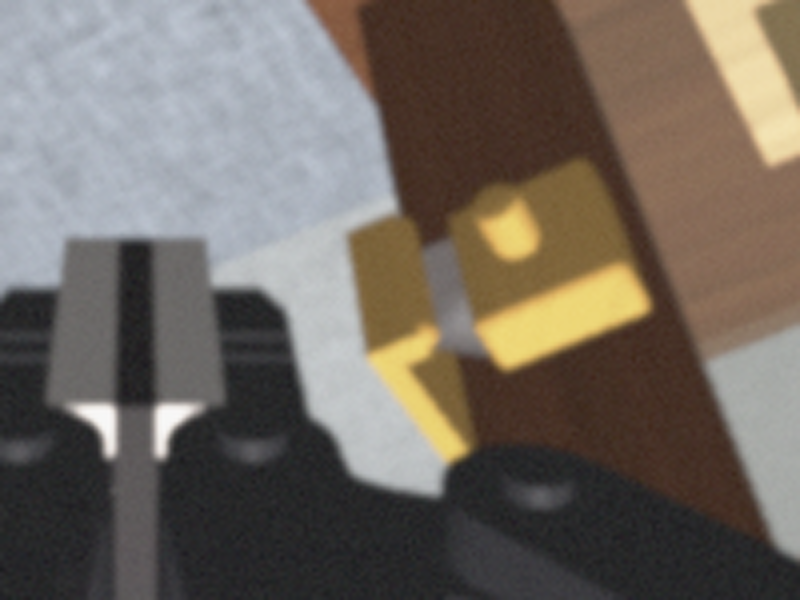

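The close view shows the steel tongue at crop (450,290) running behind the brass keeper lip at (395,290): latched, and the arm is clear of everything. Handing in.

```bash
python3 -c "
from h import *
p,R,o=cur();print(o['ft_force'],o['clock']); print(bot.job_done())"
```

```text
[-0.27427807  0.56839834 -0.35806918] 30.15
the job is handed in; nothing more can be done
None
```

The movement is back on the seatboard with its dial facing out of the door opening, and the door is shut and latched. I handed the job in at 30.2 s, well under the 70 s limit; it gives no verdict.

**What I did:** I took the nearest of the four look-alike brass boxes, 0.641 m from the base. My first grasp would have run joint 6 past its range at the seat. I set the movement down on clear bench, regrasped it with the tool turned half round, placed it and let go. Then I pushed the door shut on its top rail only.

**Last checks:**
- **Movement:** after release, the depth picture put its centre within about 1 mm of the seat centre, upright and square. Through the shut door it still stood on the seatboard, dial out.
- **Door:** its top edge measured about 0.005 rad from shut. In a close view the tongue runs behind the keeper's lip. I judged the latch from pictures, as there is no direct reading of the tongue and I did not pull on the door.
- **Bystanders:** the jar, tin and screwdriver showed no shift in the later overview pictures. The arm was touching nothing at hand-in.

**What disagreed:** with the gripper in view, my door-angle fit read about 0.07 rad although the door was already shut. I pushed 4 rows further, and the wrist force rose to about 37 N before I backed off. The wrist limit is 120 N. The contact should have been the fingertips on the wooden rail, but I did not confirm that separately.

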